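# Stand two top-heavy height standards on their pedestals

## Robot

A 6-joint arm with a two-finger parallel gripper is mounted at the origin on a cart in front of the work surface, level with it; the furniture and walls round the work are solid. World frame = base frame: x ahead of the robot, y to its left, z up, the work surface at z = 0. Lengths are in m, angles in rad, forces in N, time in s.
With the tool pointing down it reaches from about 0.35 to 0.975 m from the base axis. Payload 4.9 kg.
Tool frame: the origin (TCP) lies midway between the tips of the shut fingers; the grasp point (between the pads) lies manip.grip_depth behind it (manip.grip_depth is the distance from the TCP to the grasp point, in m); z points along the fingers, x is the direction in which the jaws open and shut, and the axes are right-handed (so a half turn about z gives the same grasp; the last joint's range is limited). The gripper opens to 85 mm and grips with 20 to 120 N. Pads are 22 mm wide; open, the fingers measure 114 mm over their backs; the gripper's body (76 mm by 85 mm) begins 54 mm behind the grasp point. The pads swing forward as they close: fully open they stand 13 mm farther back than shut.
Start: joints at [1.053, 0.053, 1.613, -0, 1.476, -0.119], TCP at [0.243, 0.576, 0.231] pointing down, gripper open.
Joint ranges: [-3.01, 3.01], [-1.01, 2.22], [0.06, 2.58], [-1.02, 4.17], [0.09, 2.62], [-3.14, 3.14]. Speed limits (rad/s): [2.57, 2.57, 3.14, 3.14, 3.14, 3.14].

## Interface

Orientations are given as a unit quaternion [w, x, y, z].
In Python, from plant import state, grab_frame, ticket, manip gives the robot as it stands.
- The arm moves only by the tool carry_out, never from a script. Its argument "moves" is a list that holds one entry, the list of rows, each a list of 7 numbers: the turn, a rotation vector about the tool's x, y, z each as a share of 5 degrees, from -1 to 1, then the shift along the tool's x, y, z each as a share of 0.04 m, from -1 to 1, then the gripper command: -1 is shut, 1 is fully open, values between are in proportion. A call has 1 to 8 rows; each row shifts and turns the commanded pose from where the row before left it, along the tool's axes as they then stand; what a row does not reach is not made up. A row lasts 1/12 s, in which the tool goes at most 41.7 mm and 7.16 degrees, less where a joint would pass 70% of its speed; a pose out of reach is approached as far as the arm can. A call with a number of a shift or a turn outside -1 to 1 is refused whole. A call with a gripper value outside its range is refused whole. The fingers move at their own pace and stop on an object; the grip force is fixed at half the most. Time passes only in rows, so rows that do not move let the fingers close. It gives the time, the measured TCP pose, the force and the opening at its end, in the units of the state.
- state(): the state, without advancing time (a new reading comes with each control period).
- grab_frame(name): name is "scene" or "side" or "wrist"; returns a dict with "frame" (420x560x3 uint8, red, green, blue), "z_map" (420x560 float32, m along the optical axis (not along the pixel's ray), 0 where there is no reading), "K" (3x3 intrinsics, pixels), "world_from_camera" (4x4, takes a point from camera to world coordinates); the wrist camera has in their place "hand_eye" (4x4, takes a point from camera to tool coordinates, whose origin is the TCP and whose axes are the tool frame's). Camera axes: x right, y down, z forward; pixel columns grow to the right and rows downward; lengths in m; the calibration is good to about 2 mm. A picture is of the moment at which its call begins: read the wrist's pose just before it.
- ticket.job_done(): hands the job in, once; it reports no verdict.
The state is a dict: "time": time; "joint_pos": joint angles; "joint_vel": joint speeds; "joint_efforts": joint torques, N m; "tool_pos": TCP position; "tool_rot": TCP orientation; "contact_force": force on the tool from outside, world axes, zero at the start; "ft_torque": the same for the moment, N m; "gripper_width": opening from 0.0 (shut) to 1.0 (fully open).
Only numpy, scipy, OpenCV 4.12 (cv2) and the standard library are available. Lean on these libraries where they do the work, as an engineer would, in place of code of your own. Each camera call takes 0.05 s, during which the arm holds its last target.

## Task

Take the two top-heavy height standards out of their sloping rest, one after the other in whichever order you like, and stand each upright in the middle of the pedestal of its own colour, blue on blue and red on red. Set each down gently, let go slowly, and see that the first stands by itself without stirring for a second before you fetch the other; neither may fall over, and the bottles and other things round about must not be pushed around or knocked over.

Things in the scene. Friction and masses are not known exactly. Their poses are not given: they have to be found in the camera images.
- blue_standard: Blue-headed height standard, 146 mm long, 0.35 kg: square steel foot 24 x 24 x 8 mm, round rod 12 mm across, heavy round blue head (36 mm across, from 112 to 146 mm above the foot's underside; grip it here). Centre of mass 102 mm up: topples if let go 6 degrees out of plumb. Origin: centre of foot's underside; z to the head, x, y square to the foot. Starts leaning 0.45 rad in a stall of the rest, its y along the rest's y.
- red_standard: Red-headed height standard, 146 mm long, 0.35 kg: square steel foot 24 x 24 x 8 mm, round rod 12 mm across, heavy round red head (36 mm across, from 112 to 146 mm above the foot's underside; grip it here). Centre of mass 102 mm up: topples if let go 6 degrees out of plumb. Origin: centre of foot's underside; z to the head, x, y square to the foot. Starts leaning 0.45 rad in a stall of the rest, its y along the rest's y.
- blue_top (a point): centre of the top face of the blue pedestal: a blue square block 50 x 50 mm, 25 mm tall, fixed on the plate, its flat top 35 mm above the worktop with a bare steel square in the middle; z up, x and y along its sides
- red_top (a point): centre of the top face of the red pedestal: a red square block 50 x 50 mm, 50 mm tall, fixed on the plate, its flat top 60 mm above the worktop with a bare steel square in the middle; z up, x and y along its sides
- plate: Dark steel gauge plate 84 x 172 x 10 mm, fixed, that carries the two pedestals side by side, 85 mm apart between centres along its y axis; either colour may be on either side. Origin: centre of its underside; z up.
- rest: Fixed aluminium rest, base 120 x 180 x 10 mm, 126 mm tall; either standard may be in either stall (y = +-50 mm). Origin: centre of underside; z up. Feet at x = 35, z = 26 mm; the rods lean to its -x (robot) side, head centres at x = -21, z = 142. Each rod lies in a notch just below the head, open to +x; low cheeks, 8 mm deep, hold the foot. Lift a standard straight up: drawn along its axis its foot would catch under the notch.
- amber_bottle: Bystander: brown bottle with black cap, 68 mm across, 142 mm tall, loose, standing behind the plate. Origin: centre of underside.
- flask: Bystander: conical glass flask, 80 mm across, 120 mm tall, loose, standing behind the rest. Origin: centre of underside.
- small_bottle: Bystander: small white bottle with blue cap, 44 mm across, 92 mm tall, loose, standing between rest and plate. Origin: centre of underside.
- petri_dish: Bystander: round flat dish, 92 mm across, 16 mm tall, loose, in front of the plate. Origin: centre of underside.
- marker: Bystander: red marker pen lying down, 135 mm long, 16 mm thick, loose, in front of the rest. Origin: centre of underside; the pen lies along its y.
- mass_200: Bystander: brass-coloured mass with a knob, 29 mm across, 50 mm tall, loose, on the far side of the surface. Origin: centre of underside.
- cup: Bystander: green cup, 57 mm across, 34 mm tall, loose, on the near side of the surface. Origin: centre of underside.
- blue_pedestal: The blue pedestal block itself. Origin: centre of its underside, on the plate.
- red_pedestal: The red pedestal block itself. Origin: centre of its underside, on the plate.
Things that resemble listed ones, but are neither listed nor needed, are in the scene too. What is shaped like the red_standard but turquoise is not meant.

How it is judged:
By the outcome, as a careful person would: the job done as asked, in the order asked, and still so for the second after the job is handed in, with the robot touching nothing.
It also fails if it takes over 69 s, if anything falls off the work surface, if the arm or the gripper's body presses on something with over 40 N, if the wrist force passes 120 N, or if a joint passes its speed limit or range.

## Working session

There is one attempt and no reset: what is moved stays moved. The work goes in short steps, Python scripts to look and compute and a tool call to move; the robot and the scene stay as the last step left them, time stands still between calls to the robot, and variables do not carry over. Pictures are saved under pics/ and viewed, and the job is handed in when it is done.

Besides the shell and the picture viewer there is one more tool, called by a JSON object that holds its "op" and its "data", one argument or row to a line. carry_out: Moves the arm, as the interface text tells. Shift numbers are shares of 0.04 m and turn numbers shares of 5 degrees, none past 1 either way. Its arguments: {"type":"object","properties":{"moves":{"type":"array"}},"required":["moves"]}

```bash
ls; mkdir -p pics
python3 - <<'E'
from plant import state, grab_frame, ticket, manip
import cv2,numpy as np
print(state()); print([ (a,getattr(manip,a)) for a in dir(manip) if a[0]!='_'])
for n in ["scene","side","wrist"]:
    f=grab_frame(n); cv2.imwrite(f"pics/{n}0.png",f["frame"][...,::-1]); np.savez(f"pics/{n}0.npz",**f)
    print(n,f["K"],f.get("world_from_camera",f.get("hand_eye")))
E
```

```text
pics
{'time': 0.0, 'joint_pos': array([ 1.05299207e+00,  5.33648487e-02,  1.61425520e+00, -2.41777846e-05,
        1.47595153e+00, -1.18973597e-01]), 'joint_vel': array([-0.00084423,  0.00121545, -0.00022275,  0.00025724, -0.00022798,
        0.00103053]), 'joint_efforts': array([-1.44305737e-03, -3.93690956e+01, -3.70170164e+01, -3.01093869e-04,
        7.20061798e-03, -2.10214992e-06]), 'tool_pos': array([0.24240782, 0.57543168, 0.23008121]), 'tool_rot': array([ 4.56218249e-04,  8.33167916e-01,  5.53019208e-01, -8.78091503e-04]), 'contact_force': array([-0.17178975, -0.00816924, -0.10174701]), 'ft_torque': array([ 0.00260071, -0.02667077, -0.02217401]), 'gripper_width': 1.0008597126737078}
[('IKError', <class 'plant.IKError'>), ('grip_depth', 0.0187)]
scene [[415.00488444   0.         278.46078811]
 [  0.         415.00488444 209.09636767]
 [  0.           0.           1.        ]] [[ 6.75323635e-01 -3.16092957e-01  6.66350681e-01 -2.88864435e-01]
 [-7.37521016e-01 -2.90488156e-01  6.09655133e-01 -1.02392368e+00]
 [ 8.59286732e-04 -9.03162153e-01 -4.29298716e-01  6.31033612e-01]
 [ 0.00000000e+00  0.00000000e+00  0.00000000e+00  1.00000000e+00]]
side [[521.0770715    0.         283.77797852]
 [  0.         521.0770715  213.86376937]
 [  0.           0.           1.        ]] [[-0.97487822 -0.13730557  0.17538425  0.33048599]
 [-0.22266447  0.62106154 -0.7514673   0.72437267]
 [-0.00574376 -0.77164094 -0.63603244  0.88737928]
 [ 0.          0.          0.          1.        ]]
wrist [[292.97588832   0.         280.31401119]
 [  0.         292.97588832 205.49504935]
 [  0.           0.           1.        ]] [[ 9.99999837e-01  5.27112757e-04 -2.18844297e-04  3.67971730e-04]
 [-4.40396199e-04  9.56545514e-01  2.91582724e-01 -7.34453744e-02]
 [ 3.63031505e-04 -2.91582580e-01  9.56545591e-01 -1.43070705e-01]
 [ 0.00000000e+00  0.00000000e+00  0.00000000e+00  1.00000000e+00]]
```

View pics/scene0.png

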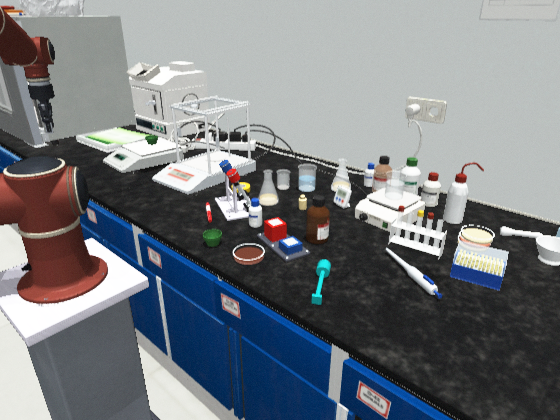

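View pics/side0.png

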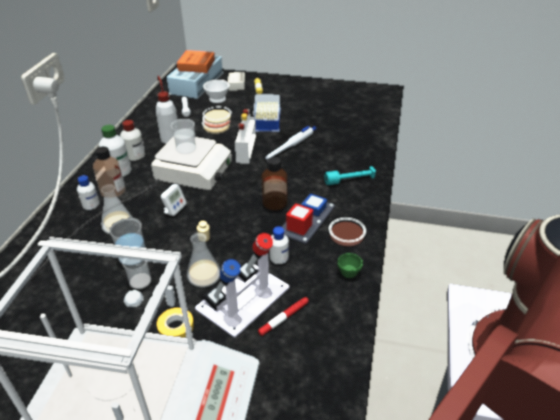

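View pics/wrist0.png

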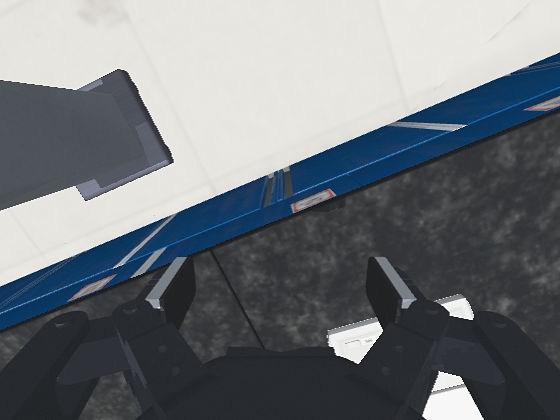

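The side view shows the rest with the blue head at (231,270) and the red head at (263,243). The pedestals are at (300,220) red and (316,205) blue. A turquoise lookalike lies at (350,175), and there is a small blue-capped bottle at (280,235). I'll take a close crop and measure.

```bash
cat > h.py <<'E'
import numpy as np,cv2
def pts(f,mask,T=None):
    T=f["world_from_camera"] if T is None else T
    v,u=np.nonzero(mask&(f["z_map"]>0)); z=f["z_map"][v,u]; K=f["K"]
    p=np.stack([(u-K[0,2])/K[0,0]*z,(v-K[1,2])/K[1,1]*z,z],1)
    return p@T[:3,:3].T+T[:3,3],u,v
def ray(f,u,v,h,T=None):
    T=f["world_from_camera"] if T is None else T
    K=f["K"]; d=T[:3,:3]@np.array([(u-K[0,2])/K[0,0],(v-K[1,2])/K[1,1],1.]); o=T[:3,3]
    return o+d*(h-o[2])/d[2]
def proj(f,P,T=None):
    T=f["world_from_camera"] if T is None else T
    p=(np.asarray(P)-T[:3,3])@T[:3,:3]; q=p@f["K"].T; return q[...,:2]/q[...,2:]
def masks(im):
    h=cv2.cvtColor(im,cv2.COLOR_RGB2HSV).astype(int); H,S,V=h[...,0],h[...,1],h[...,2]
    return {"red":((H<8)|(H>172))&(S>150)&(V>90),"blue":(H>100)&(H<125)&(S>130)&(V>60)}
E
python3 - <<'E'
from h import *
for n,(x0,y0,x1,y1) in dict(side=(180,150,380,350),scene=(190,140,340,270)).items():
    f=dict(np.load(f"pics/{n}0.npz")); m=masks(f["frame"])
    cv2.imwrite(f"pics/{n}_crop.png",cv2.resize(f["frame"][y0:y1,x0:x1,::-1],None,fx=3,fy=3,interpolation=cv2.INTER_CUBIC) if n=="side" else cv2.resize(f["frame"][y0:y1,x0:x1,::-1],None,fx=4,fy=4))
    for c,mm in m.items():
        r=np.zeros_like(mm); r[y0:y1,x0:x1]=mm[y0:y1,x0:x1]
        k,l,s,ce=cv2.connectedComponentsWithStats(r.astype(np.uint8))
        for i in range(1,k):
            if s[i,4]<25: continue
            p,u,v=pts(f,l==i); print(n,c,s[i],ce[i].round(1),np.median(p,0).round(3),np.percentile(p,3,axis=0).round(3),np.percentile(p,97,axis=0).round(3))
E
```

```text
side red [286 203  27  32 431] [298.4 221.5] [ 0.52  -0.248  0.041] [ 0.495 -0.293  0.013] [ 0.551 -0.238  0.064]
side red [257 233  15  16 183] [264.3 240.2] [ 0.552 -0.044  0.159] [ 0.539 -0.159  0.066] [ 0.583 -0.029  0.165]
side red [253 242  14  13  73] [258.1 249.7] [ 0.564 -0.034  0.138] [ 0.549 -0.046  0.126] [ 0.577 -0.03   0.148]
side red [284 297  25  20 195] [296.1 305.9] [ 0.476 -0.008  0.014] [ 0.457 -0.04   0.   ] [0.494 0.017 0.019]
side red [258 324  13  11  90] [263.8 329.1] [0.529 0.068 0.013] [0.519 0.056 0.001] [0.539 0.077 0.018]
side blue [302 194  25  22 152] [316.2 205.3] [ 0.485 -0.336  0.033] [ 0.47  -0.413  0.003] [ 0.527 -0.318  0.04 ]
side blue [272 226  12  13 120] [277.8 231.7] [ 0.549 -0.15   0.091] [ 0.538 -0.269  0.001] [ 0.588 -0.142  0.096]
side blue [223 259  18  17 231] [231.4 267.1] [0.597 0.045 0.158] [ 0.582 -0.062  0.035] [0.622 0.061 0.166]
side blue [221 272  12  10  53] [225.1 277.9] [0.607 0.056 0.136] [0.595 0.051 0.128] [0.616 0.058 0.145]
scene red [226 169  10   7  41] [230.7 171.7] [ 0.548 -0.046  0.158] [ 0.533 -0.063  0.138] [0.59
[... 215 characters left out ...]
0.006] [0.494 0.015 0.018]
scene red [264 217  23  25 379] [274.8 230.1] [ 0.504 -0.286  0.04 ] [ 0.491 -0.299  0.001] [ 0.627 -0.166  0.062]
scene blue [219 160   9   6  32] [223.3 162.4] [0.592 0.04  0.159] [0.579 0.025 0.152] [0.606 0.058 0.165]
scene blue [222 163  10  10  48] [226.4 167.7] [0.593 0.029 0.142] [0.584 0.022 0.13 ] [0.611 0.04  0.154]
scene blue [251 198   8   9  60] [254.6 201.8] [ 0.543 -0.161  0.087] [ 0.535 -0.169  0.002] [0.701 0.004 0.094]
scene blue [279 235  24  20 227] [290.4 246.4] [ 0.482 -0.366  0.027] [ 0.468 -0.379  0.001] [ 0.571 -0.301  0.037]
scene blue [190 260  16  10  82] [195.  266.2] [ 0.347 -0.089 -0.09 ] [ 0.33  -0.124 -0.096] [ 0.356 -0.06  -0.081]
```

View pics/side_crop.png

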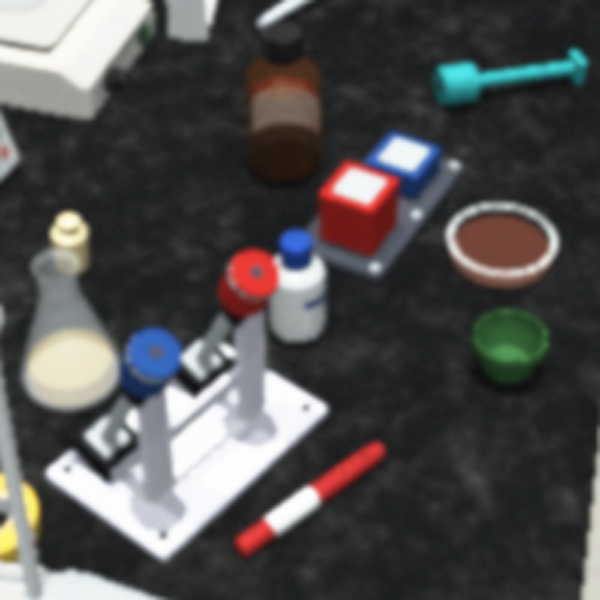

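View pics/scene_crop.png

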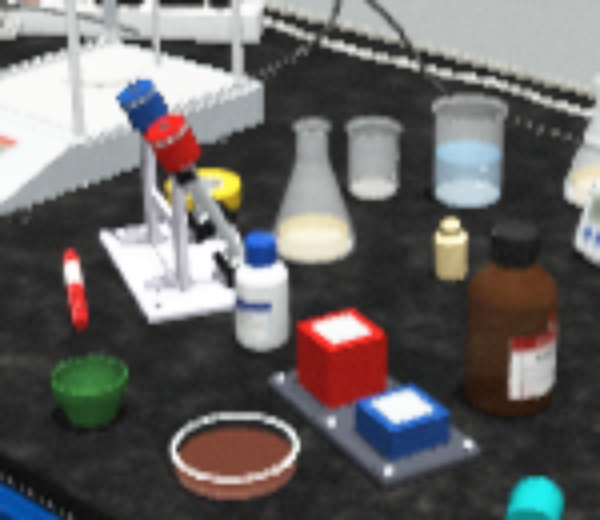

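```bash
cat >> h.py <<'E'
from scipy.spatial.transform import Rotation as Rn
def q2R(q): return Rn.from_quat([q[1],q[2],q[3],q[0]]).as_matrix()
def plan(s,p,R=None):
    R0=q2R(s["tool_rot"]); 
    d=R0.T@(np.asarray(p)-s["tool_pos"]); print("t",round(s["time"],2),"tcp",s["tool_pos"].round(4),"shift total /0.04:",(d/0.04).round(3))
    if R is not None: print("turn total (tool) /5deg:",(Rn.from_matrix(R0.T@R).as_rotvec(degrees=True)/5).round(3))
E
python3 - <<'E'
from h import *
f=dict(np.load("pics/side0.npz")); p,u,v=pts(f,np.ones((420,560),bool))
m=(p[:,2]>0.17)&(p[:,0]>0.2)
for x in np.arange(0.3,1.0,.1):
  print(x.round(1),[ (y.round(1),p[k,2].max().round(2)) for y in np.arange(-.5,.7,.1) if (k:=m&(abs(p[:,0]-x)<.05)&(abs(p[:,1]-y)<.05)).sum()>3])
from plant import state
plan(state(),[0.575,-0.005,0.28])
E
```

```text
0.3 [(np.float64(0.5), np.float64(0.56))]
0.4 []
0.5 []
0.6 [(np.float64(0.2), np.float64(0.31)), (np.float64(0.3), np.float64(0.31)), (np.float64(0.4), np.float64(0.31))]
0.7 [(np.float64(0.2), np.float64(0.31)), (np.float64(0.3), np.float64(0.32)), (np.float64(0.4), np.float64(0.31))]
0.8 [(np.float64(0.2), np.float64(0.31)), (np.float64(0.3), np.float64(0.31)), (np.float64(0.4), np.float64(0.31))]
0.9 [(np.float64(0.2), np.float64(0.31)), (np.float64(0.3), np.float64(0.31)), (np.float64(0.4), np.float64(0.2))]
t 0.15 tcp [0.2425 0.5755 0.2303] shift total /0.04: [-10.147  13.297  -1.228]
```

{"op": "carry_out", "data": {
  "moves": [
    [[0, 0, 0, -0.5, 0.65, -0.2, 1], [0, 0, 0, -0.55, 0.72, -0.2, 1], [0, 0, 0, -0.55, 0.72, -0.2, 1], [0, 0, 0, -0.55, 0.72, -0.2, 1], [0, 0, 0, -0.55, 0.72, -0.2, 1], [0, 0, 0, -0.55, 0.72, -0.2, 1], [0, 0, 0, -0.55, 0.72, 0, 1], [0, 0, 0, -0.55, 0.72, 0, 1]]
  ]
}}

```text
time: 0.82
tool_pos: [0.3855, 0.3257, 0.2799]
tool_rot: [0.0, 0.833, 0.553, 0.001]
contact_force: [1.3, 0.5, -0.4]
gripper_width: 0.996
```

{"op": "carry_out", "data": {
  "moves": [
    [[0, 0, 0, -0.55, 0.72, 0, 1], [0, 0, 0, -0.55, 0.72, 0, 1], [0, 0, 0, -0.55, 0.72, 0, 1], [0, 0, 0, -0.55, 0.72, 0, 1], [0, 0, 0, -0.55, 0.72, 0, 1], [0, 0, 0, -0.55, 0.72, 0, 1], [0, 0, 0, -0.55, 0.72, 0, 1], [0, 0, 0, -0.55, 0.72, 0, 1]]
  ]
}}

```text
time: 1.48
tool_pos: [0.5292, 0.0738, 0.279]
tool_rot: [-0.0, 0.833, 0.553, -0.0]
contact_force: [0.1, 0.7, -0.2]
gripper_width: 1.001
```

Run:
```python
from h import *
from plant import state
plan(state(),[0.575,-0.005,0.28])
```

```text
t 1.48 tcp [0.5292 0.0738 0.279 ] shift total /0.04: [-1.37   1.82  -0.025]
```

{"op": "carry_out", "data": {
  "moves": [
    [[0, 0, 0, -0.5, 0.7, 0, 1], [0, 0, 0, -0.5, 0.7, 0, 1], [0, 0, 0, -0.35, 0.4, 0, 1], [0, 0, 0, 0, 0, 0, 1], [0, 0, 0, 0, 0, 0, 1]]
  ]
}}

```text
time: 1.9
tool_pos: [0.5742, -0.0029, 0.2786]
tool_rot: [-0.001, 0.834, 0.552, -0.0]
contact_force: [-0.3, 0.1, 0.1]
gripper_width: 1.004
```

```bash
cat >> h.py <<'E'
def wrist(name):
    from plant import state,grab_frame
    s=state(); f=grab_frame("wrist"); T=np.eye(4); T[:3,:3]=q2R(s["tool_rot"]); T[:3,3]=s["tool_pos"]
    f["world_from_camera"]=T@f["hand_eye"]; np.savez(f"pics/{name}.npz",**f); cv2.imwrite(f"pics/{name}.png",f["frame"][...,::-1]); return s,f
E
python3 - <<'E'
from h import *
s,f=wrist("w1"); print(s["tool_pos"],s["time"])
for c,mm in masks(f["frame"]).items():
    k,l,st,ce=cv2.connectedComponentsWithStats(mm.astype(np.uint8))
    for i in range(1,k):
        if st[i,4]<100: continue
        p,u,v=pts(f,l==i); print(c,st[i],ce[i].round(1),np.median(p,0).round(4),np.percentile(p,2,axis=0).round(3),np.percentile(p,98,axis=0).round(3))
E
```

```text
[ 0.57418081 -0.00293965  0.27857834] 1.9
red [438  37 109  57 731] [492.4  64.4] [0.5484 0.27   0.0572] [0.543 0.209 0.055] [0.554 0.326 0.059]
red [451  63 109  56 650] [505.1  90.7] [0.5798 0.2673 0.0683] [0.574 0.211 0.066] [0.585 0.328 0.07 ]
red [224  97  51  20 547] [249.5 106. ] [ 0.4786 -0.0062  0.0142] [ 0.458 -0.033  0.01 ] [0.498 0.02  0.018]
red [304 114  21  14 204] [314.  120.6] [0.5291 0.0652 0.014 ] [0.519 0.054 0.01 ] [0.539 0.077 0.016]
red [212 176  38  37 984] [230.1 193.6] [ 0.5517 -0.0439  0.1582] [ 0.537 -0.059  0.151] [ 0.566 -0.028  0.165]
red [  54  191   68   49 1640] [ 92.2 212.9] [ 0.5218 -0.2482  0.053 ] [ 0.495 -0.293  0.015] [ 0.552 -0.237  0.062]
blue [319 182  37  37 986] [336.7 200. ] [0.5963 0.0452 0.1582] [0.582 0.03  0.151] [0.61  0.061 0.165]
blue [   8  198   55   41 1018] [ 38.6 216.6] [ 0.4972 -0.3318  0.0348] [ 0.471 -0.376  0.014] [ 0.528 -0.319  0.037]
blue [144 199  27  25 486] [157.5 211.2] [ 0.5491 -0.1504  0.0918] [ 0.538 -0.181  0.047] [ 0.561 -0.142  0.094]
blue [314 200  24  22 101] [321.5 213.8] [0.6091 0.0261 0.1436] [0.597 0.023 0.131] [0.62  0.037 0.153]
```

View pics/w1.png

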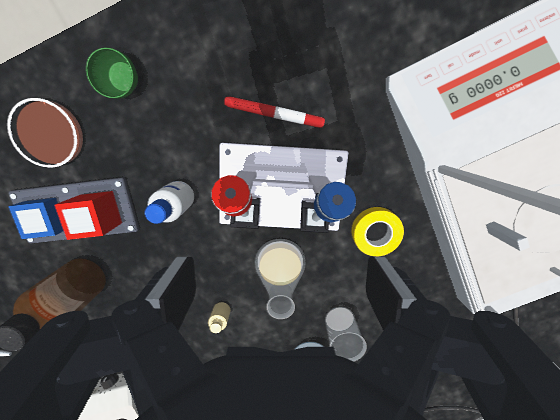

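```bash
cat >> h.py <<'E'
def ped(f,cx,cy,h,r=0.06):
    p,u,v=pts(f,np.ones(f["z_map"].shape,bool))
    k=(abs(p[:,2]-h)<0.005)&(np.hypot(p[:,0]-cx,p[:,1]-cy)<r); q=p[k]
    k2=(np.abs(q[:,2]-np.median(q[:,2]))<0.004); q=q[k2]
    rect=cv2.minAreaRect((q[:,:2]*1000).astype(np.float32))
    # white square centre, by brightness
    im=f["frame"].astype(int); w=(im.min(2)>150)[v,u][k][k2]
    rw=cv2.minAreaRect((q[w,:2]*1000).astype(np.float32))
    M=np.zeros(f["z_map"].shape,np.uint8); M[v[k][k2][w],u[k][k2][w]]=1
    uv=np.array([u[k][k2][w].mean(),v[k][k2][w].mean()])
    print("top rect",np.round(rect[0],1),np.round(rect[1],1),round(rect[2],1),"| white",np.round(rw[0],1),np.round(rw[1],1),round(rw[2],1),"z",np.median(q[:,2]).round(4),"ray of white centroid",ray(f,*uv,h)[:2].round(4))
E
python3 - <<'E'
from h import *
for n in ["w1","side0","scene0"]:
    f=dict(np.load(f"pics/{n}.npz")); print(n)
    ped(f,0.52,-0.262,0.06); ped(f,0.498,-0.345,0.035)
E
```

```text
w1
top rect [ 523.5 -267.1] [51.5 50.5] 73.7 | white [ 523.2 -268.1] [36.2 34.7] 73.4 z 0.0606 ray of white centroid [ 0.523  -0.2683]
top rect [ 499.8 -348.5] [52.7 50.5] 73.8 | white [ 503.2 -350.9] [36.1 42.4] 73.6 z 0.0357 ray of white centroid [ 0.4993 -0.3503]
side0
top rect [ 522.3 -268.4] [56.5 51.6] 74.0 | white [ 523.  -269.8] [40.9 39.7] 77.1 z 0.0615 ray of white centroid [ 0.5223 -0.2711]
top rect [ 503.4 -335. ] [83.9 50.8] 73.6 | white [ 497.9 -350.8] [40.5 36.4] 75.6 z 0.0367 ray of white centroid [ 0.4988 -0.3529]
scene0
top rect [ 520.3 -269.8] [53.4 52.2] 72.3 | white [ 522.4 -265.2] [42.8 38.7] 69.1 z 0.061 ray of white centroid [ 0.5249 -0.2648]
top rect [ 501.1 -332.6] [92.7 52.8] 74.2 | white [ 498.9 -348.9] [37.9 36.5] 71.5 z 0.0357 ray of white centroid [ 0.5007 -0.3468]
```

Run:
```python
from h import *
from plant import state
yr=np.array([.4476,.8944,0]); yr/=np.linalg.norm(yr); xr=np.array([yr[1],-yr[0],0])
z=np.sin(.45)*xr-np.array([0,0,np.cos(.45)]); R=np.stack([yr,np.cross(z,yr),z],1); np.save("Rg.npy",R); print(R.round(3))
for c,top in dict(blue=[.5963,.0452,.1575],red=[.5517,-.0439,.1575]).items():
    t=np.array(top)+0.0322*z; print(c,"grasp",t.round(4),"pre",(t-0.09*z).round(4))
    plan(state(),t-0.09*z,R)
    for n in("side0","w1"):
        p,_,_=pts(dict(np.load(f"pics/{n}.npz")),np.ones((420,560),bool)); d=p-t; a=-(d@z); r=np.linalg.norm(d-np.outer(d@z,z),axis=1)
        for lo,hi in((.05,.1),(.1,.15),(.15,.25),(.25,.4)):
            k=(a>lo)&(a<hi)&(p[:,2]<.33)&(p[:,1]<.5)&(p[:,1]>.1)&(p[:,0]>.5)
            if k.any(): i=np.flatnonzero(k)[r[k].argmin()]; print(n,lo,r[i].round(3),p[i].round(3))
```

```text
[[ 0.448  0.805  0.389]
 [ 0.894 -0.403 -0.195]
 [ 0.     0.435 -0.9  ]]
blue grasp [0.6088 0.0389 0.1285] pre [0.5738 0.0565 0.2095]
t 1.95 tcp [ 0.5739 -0.0021  0.2788] shift total /0.04: [ 1.347 -0.569  1.732]
turn total (tool) /5deg: [-5.17  -0.168  0.728]
side0 0.05 0.136 [0.664 0.161 0.183]
side0 0.1 0.138 [0.634 0.18  0.226]
side0 0.15 0.132 [0.635 0.164 0.297]
w1 0.05 0.135 [0.665 0.16  0.184]
w1 0.1 0.136 [0.635 0.178 0.221]
red grasp [ 0.5642 -0.0502  0.1285] pre [ 0.5292 -0.0326  0.2095]
t 1.95 tcp [ 0.5739 -0.0021  0.2788] shift total /0.04: [-1.139 -0.73   1.732]
turn total (tool) /5deg: [-5.17  -0.168  0.728]
side0 0.05 0.234 [0.664 0.16  0.197]
side0 0.1 0.236 [0.636 0.176 0.272]
side0 0.15 0.228 [0.635 0.164 0.297]
w1 0.05 0.234 [0.665 0.16  0.184]
w1 0.1 0.236 [0.635 0.178 0.221]
```

{"op": "carry_out", "data": {
  "moves": [
    [[-0.86, -0.03, 0.12, 0, 0, 0, 0.5], [-0.86, -0.03, 0.12, 0, 0, 0, 0.5], [-0.86, -0.03, 0.12, 0, 0, 0, 0.5], [-0.86, -0.03, 0.12, 0, 0, 0, 0.5], [-0.86, -0.03, 0.12, 0, 0, 0, 0.5], [-0.86, -0.03, 0.12, 0, 0, 0, 0.5], [0, 0, 0, 0, 0, 0, 0.5]]
  ]
}}

```text
time: 2.53
tool_pos: [0.5718, 0.0003, 0.2776]
tool_rot: [0.19, 0.828, 0.514, 0.117]
contact_force: [-0.4, 0.8, 0.3]
gripper_width: 0.755
```

Run:
```python
from h import *
from plant import state
plan(state(),[.5738,.0565,.2095],np.load("Rg.npy")); print(state()["gripper_width"])
```

```text
t 2.53 tcp [5.718e-01 3.000e-04 2.776e-01] shift total /0.04: [ 1.283 -1.259  1.281]
turn total (tool) /5deg: [-0.006 -0.007  0.053]
0.7549651291548715
```

{"op": "carry_out", "data": {
  "moves": [
    [[0, 0, 0, 0.4, -0.42, 0.42, 0.5], [0, 0, 0.05, 0.45, -0.42, 0.42, 0.5], [0, 0, 0, 0.43, -0.42, 0.44, 0.5], [0, 0, 0, 0, 0, 0, 0.5], [0, 0, 0, 0, 0, 0, 0.5]]
  ]
}}

```text
time: 2.95
tool_pos: [0.5755, 0.0551, 0.2095]
tool_rot: [0.189, 0.83, 0.513, 0.116]
contact_force: [0.3, -0.3, 1.4]
gripper_width: 0.752
```

Run:
```python
from h import *
s,f=wrist("w2")
mm=masks(f["frame"])["blue"]
k,l,st,ce=cv2.connectedComponentsWithStats(mm.astype(np.uint8))
for i in range(1,k):
    if st[i,4]<300: continue
    p,u,v=pts(f,l==i); print(st[i],ce[i].round(1),np.median(p,0).round(4))
R=np.load("Rg.npy"); plan(s,[.6088,.0389,.1285],R)
```

```text
[ 68 184  37  32 811] [ 86. 200.] [ 0.5479 -0.1468  0.0894]
[ 257  195   49   47 1642] [281.1 218. ] [0.5945 0.0466 0.1571]
t 2.95 tcp [0.5755 0.0551 0.2095] shift total /0.04: [ 0.014 -0.039  2.225]
turn total (tool) /5deg: [-0.04   0.017  0.005]
```

View pics/w2.png

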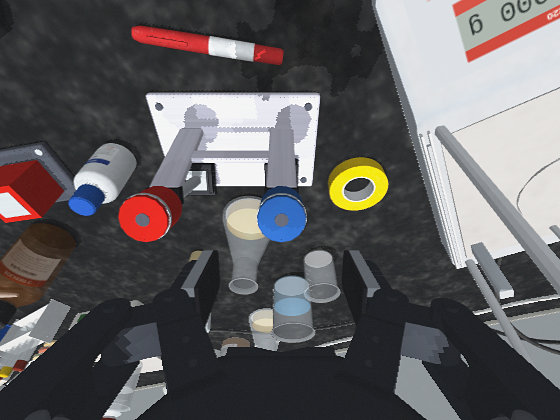

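{"op": "carry_out", "data": {
  "moves": [
    [[0, 0, 0, 0, -0.03, 0.5, 0.5], [0, 0, 0, 0, -0.03, 0.5, 0.5], [0, 0, 0, 0, 0, 0.4, 0.5], [0, 0, 0, 0, 0, 0.4, 0.5], [0, 0, 0, 0, 0, 0.25, 0.5], [0, 0, 0, 0, 0, 0.18, 0.5], [0, 0, 0, 0, 0, 0, 0.5], [0, 0, 0, 0, 0, 0, 0.5]]
  ]
}}

```text
time: 3.67
tool_pos: [0.6098, 0.0371, 0.1308]
tool_rot: [0.19, 0.83, 0.511, 0.118]
contact_force: [-1.0, 0.0, -0.2]
gripper_width: 0.747
```

Run:
```python
from h import *
s,f=wrist("w3"); print(s["contact_force"]); plan(s,[.6088,.0389,.1285],np.load("Rg.npy"))
from plant import grab_frame
g=grab_frame("side"); cv2.imwrite("pics/s3.png",cv2.resize(g["frame"][150:350,140:360,::-1],None,fx=3,fy=3))
```

```text
[-0.98771906  0.02359566 -0.15394738]
t 3.67 tcp [0.6098 0.0371 0.1308] shift total /0.04: [ 0.028 -0.064  0.034]
turn total (tool) /5deg: [ 0.016  0.006 -0.04 ]
```

View pics/w3.png

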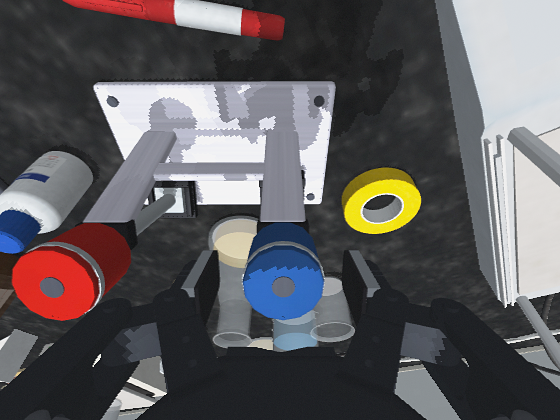

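View pics/s3.png

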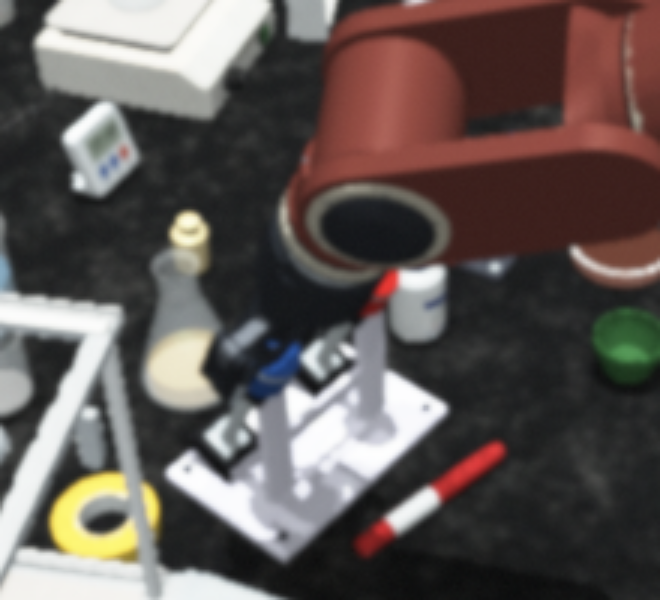

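{"op": "carry_out", "data": {
  "moves": [
    [[0, 0, 0, 0, -0.07, 0.03, 0.4], [0, 0, 0, 0, 0, 0, 0.1], [0, 0, 0, 0, 0, 0, -0.1], [0, 0, 0, 0, 0, 0, -0.3], [0, 0, 0, 0, 0, 0, -0.6], [0, 0, 0, 0, 0, 0, -1], [0, 0, 0, 0, 0, 0, -1], [0, 0, 0, 0, 0, 0, -1]]
  ]
}}

```text
time: 4.43
tool_pos: [0.6078, 0.0387, 0.1283]
tool_rot: [0.19, 0.83, 0.511, 0.118]
contact_force: [-3.3, 3.0, 4.3]
gripper_width: 0.404
```

Run:
```python
from h import *
from plant import state
s=state(); print(s["contact_force"],s["ft_torque"],s["gripper_width"]); print("up in tool:",(q2R(s["tool_rot"]).T@[0,0,1]).round(3)); plan(s,[.6088,.0389,.1285],np.load("Rg.npy"))
```

```text
[-3.33601987  2.98202408  4.29494343] [0.40711309 0.45453136 0.04561274] 0.4041133485953345
up in tool: [ 0.001  0.436 -0.9  ]
t 4.43 tcp [0.6078 0.0387 0.1283] shift total /0.04: [0.017 0.02  0.004]
turn total (tool) /5deg: [ 0.012 -0.    -0.036]
```

{"op": "carry_out", "data": {
  "moves": [
    [[0, 0, 0, 0, 0.044, -0.09, -1], [0, 0, 0, 0, 0.087, -0.18, -1], [0, 0, 0, 0, 0.131, -0.27, -1], [0, 0, 0, 0, 0.174, -0.36, -1], [0, 0, 0, 0, 0.218, -0.45, -1], [0, 0, 0, 0, 0.218, -0.45, -1], [0, 0, 0, 0, 0.218, -0.45, -1], [0, 0, 0, 0, 0, 0, -1]]
  ]
}}

```text
time: 5.1
tool_pos: [0.6102, 0.0381, 0.2346]
tool_rot: [0.193, 0.829, 0.51, 0.122]
contact_force: [2.4, 0.3, -1.0]
gripper_width: 0.406
```

Run:
```python
from h import *
s,f=wrist("w4"); print(s["tool_pos"],s["contact_force"],s["gripper_width"])
from plant import grab_frame
g=grab_frame("side"); cv2.imwrite("pics/s4.png",cv2.resize(g["frame"][150:350,140:360,::-1],None,fx=3,fy=3))
g=grab_frame("scene"); cv2.imwrite("pics/c4.png",cv2.resize(g["frame"][100:240,180:330,::-1],None,fx=4,fy=4))
```

```text
[0.61024796 0.03808897 0.23461151] [ 2.38899775  0.32181183 -1.03584471] 0.406312324806806
```

View pics/s4.png

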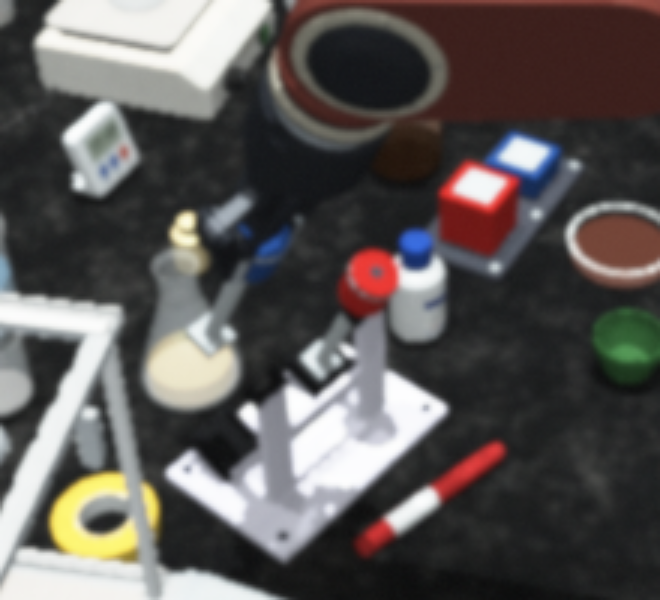

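View pics/c4.png

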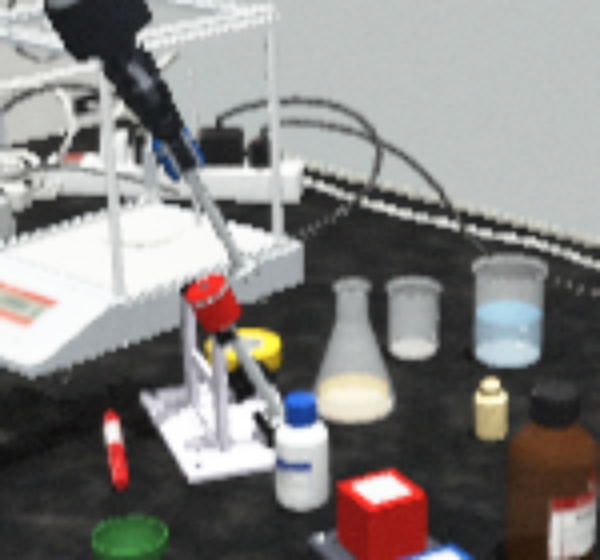

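View pics/w4.png

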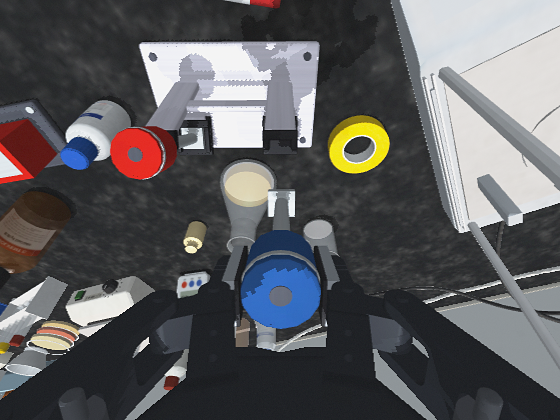

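{"op": "carry_out", "data": {
  "moves": [
    [[0, 0, 0, 0, 0.218, -0.45, -1], [0, 0, 0, 0, 0.218, -0.45, -1], [0, 0, 0, 0, 0.218, -0.45, -1], [0, 0, 0, 0, 0.2, -0.4, -1], [0.4, 0, 0, 0, 0, 0, -1], [0.6, 0, 0, 0, 0, 0, -1], [0.7, 0, 0, 0, 0, 0, -1], [0.7, 0, 0, 0, 0, 0, -1]]
  ]
}}

```text
time: 5.92
tool_pos: [0.6067, 0.0382, 0.3029]
tool_rot: [0.1, 0.846, 0.521, 0.061]
contact_force: [0.5, 0.4, -3.0]
gripper_width: 0.409
```

{"op": "carry_out", "data": {
  "moves": [
    [[0.7, 0, 0, 0, 0, 0, -1], [0.7, 0, 0, 0, 0, 0, -1], [0.7, 0, -0.4, 0, 0, 0, -1], [0.5, 0, -0.5, 0, 0, 0, -1], [0.2, 0, -0.5, 0, 0, 0, -1], [0, 0, -0.5, 0, 0, 0, -1], [0, 0, -0.2, 0, 0, 0, -1]]
  ]
}}

```text
time: 6.5
tool_pos: [0.6073, 0.0377, 0.3025]
tool_rot: [-0.002, 0.8, 0.6, -0.005]
contact_force: [0.7, 0.8, -2.9]
gripper_width: 0.406
```

Run:
```python
from h import *
from plant import state
a=np.radians(73.8); x=np.array([np.cos(a),np.sin(a),0]); z=np.array([0,0,-1.]); R=np.stack([x,np.cross(z,x),z],1); np.save("Rp.npy",R)
plan(state(),[.4995,-.3495,.32],R)
```

```text
t 6.5 tcp [0.6073 0.0377 0.3025] shift total /0.04: [-10.051   0.11   -0.386]
turn total (tool) /5deg: [-0.091  0.061 -0.002]
```

{"op": "carry_out", "data": {
  "moves": [
    [[-0.05, 0.03, 0, -0.3, 0, -0.1, -1], [-0.04, 0.03, 0, -0.6, 0, -0.1, -1], [0, 0, 0, -0.8, 0.02, -0.1, -1], [0, 0, 0, -0.9, 0.02, -0.05, -1], [0, 0, 0, -0.9, 0.02, 0, -1], [0, 0, 0, -0.9, 0.02, 0, -1], [0, 0, 0, -0.9, 0.02, 0, -1], [0, 0, 0, -0.9, 0, 0, -1]]
  ]
}}

```text
time: 7.17
tool_pos: [0.5407, -0.2029, 0.3187]
tool_rot: [0.001, 0.8, 0.6, 0.001]
contact_force: [0.1, -0.8, -3.4]
gripper_width: 0.403
```

{"op": "carry_out", "data": {
  "moves": [
    [[0, 0, 0, -0.9, 0, 0, -1], [0, 0, 0, -0.9, 0, 0, -1], [0, 0, 0, -0.8, 0, 0, -1], [0, 0, 0, -0.6, 0, 0, -1], [0, 0, 0, -0.4, 0, 0, -1], [0, 0, 0, -0.15, 0, 0, -1], [0, 0, 0, 0, 0, 0, -1], [0, 0, 0, 0, 0, 0, -1]]
  ]
}}

```text
time: 7.83
tool_pos: [0.5002, -0.3443, 0.3189]
tool_rot: [0.001, 0.8, 0.6, 0.002]
contact_force: [-0.3, -0.1, -3.0]
gripper_width: 0.399
```

Run:
```python
from h import *
s,f=wrist("w5"); plan(s,[.4995,-.3495,.165],np.load("Rp.npy")); print(s["contact_force"])
ped(f,.523,-.268,.06); ped(f,.4995,-.3495,.035)
from plant import grab_frame
g=grab_frame("side"); np.savez("pics/s5.npz",**g); cv2.imwrite("pics/s5.png",cv2.resize(g["frame"][60:260,220:420,::-1],None,fx=3,fy=3))
g=grab_frame("scene"); np.savez("pics/c5.npz",**g);cv2.imwrite("pics/c5.png",cv2.resize(g["frame"][100:260,220:370,::-1],None,fx=3.7,fy=3.7))
```

```text
t 7.83 tcp [ 0.5002 -0.3443  0.3189] shift total /0.04: [-0.138  0.004  3.847]
turn total (tool) /5deg: [ 0.042 -0.025 -0.01 ]
[-0.28495461 -0.10868321 -2.96561399]
top rect [ 522.6 -267.5] [50.2 49.1] 73.8 | white [ 527.8 -265.1] [41.3 39.5] 73.6 z 0.0605 ray of white centroid [ 0.5235 -0.2676]
top rect [ 498.8 -349.1] [49.2 49. ] 74.0 | white [ 499.1 -349.7] [35.6 33.2] 73.5 z 0.0356 ray of white centroid [ 0.4991 -0.3497]
```

View pics/w5.png

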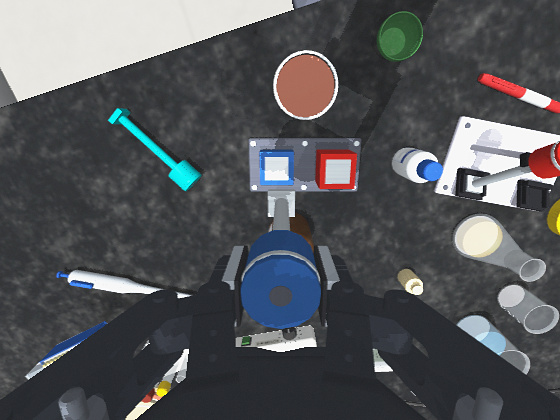

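View pics/s5.png

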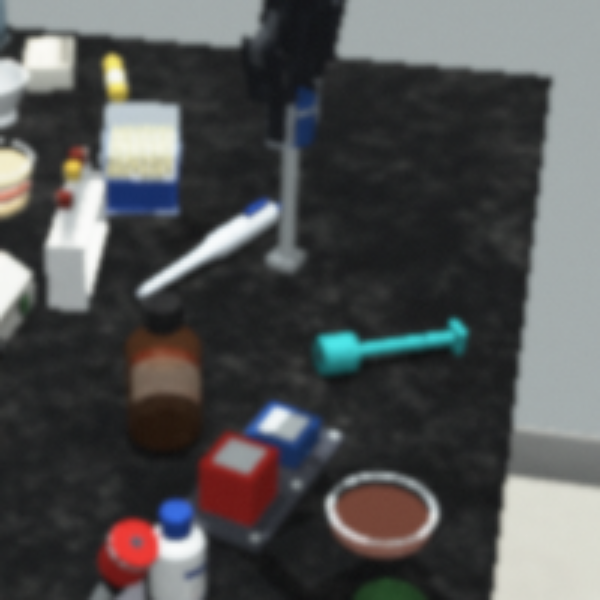

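View pics/c5.png

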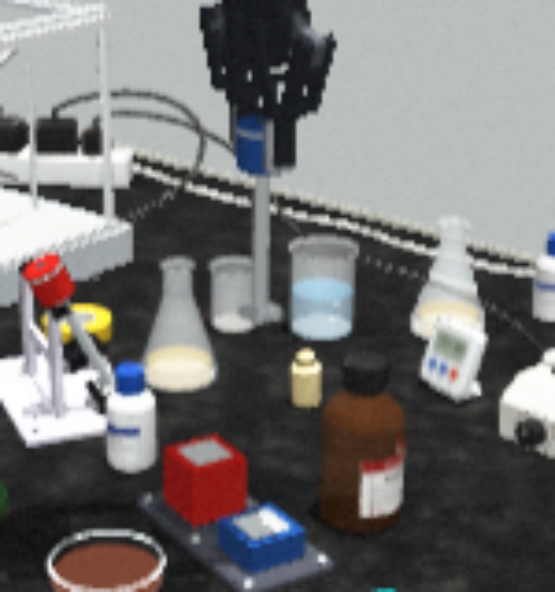

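```bash
cat >> h.py <<'E'
def tilt(f,xy,zlo,zhi,cols):
    """rod centreline in an image between two heights vs projected plumb line"""
    p,u,v=pts(f,np.ones(f["z_map"].shape,bool)); k=(np.hypot(p[:,0]-xy[0],p[:,1]-xy[1])<.025)&(p[:,2]>zlo)&(p[:,2]<zhi)
    uu,vv=u[k],v[k]; rows=np.unique(vv); c=np.array([[uu[vv==r].mean(),r] for r in rows if (vv==r).sum()>=3]); w=[(vv==r).sum() for r in rows]
    a=np.polyfit(c[:,1],c[:,0],1); P=proj(f,np.array([[*xy,zlo],[*xy,zhi]])); b=(P[1,0]-P[0,0])/(P[1,1]-P[0,1])
    print("rows",len(c),"slope",a[0].round(4),"plumb",b.round(4),"diff deg",np.degrees(np.arctan(a[0])-np.arctan(b)).round(2))
E
python3 - <<'E'
from h import *
xy=(.5002,-.3443)
for n in("s5","c5"):
    tilt(dict(np.load(f"pics/{n}.npz")),xy,.225,.305,0)
f=dict(np.load("pics/w5.npz")); p,u,v=pts(f,np.ones((420,560),bool))
k=(np.hypot(p[:,0]-xy[0],p[:,1]-xy[1])<.06)&(p[:,2]>.16); 
for lo in np.arange(.17,.36,.01):
    q=p[k&(p[:,2]>=lo)&(p[:,2]<lo+.01)]
    if len(q)>5: print(lo.round(3),len(q),q[:,:2].min(0).round(4),q[:,:2].max(0).round(4),q.mean(0).round(4))
E
```

```text
rows 29 slope -0.0515 plumb -0.0383 diff deg -0.75
rows 28 slope -0.0071 plumb -0.0138 diff deg 0.38
0.2 27 [ 0.4874 -0.3507] [ 0.4933 -0.3291] [ 0.4902 -0.3401  0.2077]
0.21 498 [ 0.4869 -0.3576] [ 0.5156 -0.3293] [ 0.4985 -0.3428  0.214 ]
0.22 44 [ 0.4955 -0.3478] [ 0.5019 -0.3375] [ 0.4972 -0.3418  0.225 ]
0.23 52 [ 0.4954 -0.3491] [ 0.5012 -0.3376] [ 0.497  -0.3426  0.2351]
0.24 55 [ 0.4951 -0.3484] [ 0.5006 -0.3377] [ 0.4968 -0.3421  0.2454]
0.25 64 [ 0.4953 -0.3481] [ 0.5021 -0.3377] [ 0.4969 -0.3423  0.2551]
0.26 75 [ 0.495 -0.349] [ 0.5011 -0.3377] [ 0.4968 -0.3424  0.2651]
0.27 80 [ 0.4949 -0.3484] [ 0.5008 -0.3379] [ 0.4966 -0.3425  0.275 ]
0.28 71 [ 0.4951 -0.3481] [ 0.5005 -0.3381] [ 0.4962 -0.3423  0.2843]
0.31 25 [ 0.4834 -0.3601] [ 0.4933 -0.3312] [ 0.4857 -0.3444  0.3195]
0.32 697 [ 0.483  -0.3708] [ 0.5034 -0.3137] [ 0.4887 -0.3405  0.3259]
0.33 1093 [ 0.4824 -0.3721] [ 0.5036 -0.3126] [ 0.4897 -0.3407  0.3352]
0.34 1417 [ 0.4819 -0.3724] [ 0.517  -0.3127] [ 0.4898 -0.341   0.3456]
0.35 5708 [ 0.4823 -0.3722] [ 0.5188 -0.3128] [ 0.4991 -0.3437  0.3528]
```

{"op": "carry_out", "data": {
  "moves": [
    [[0.08, -0.03, 0, -0.1, 0, 0.3, -1], [0.07, -0.02, 0, -0.06, 0, 0.5, -1], [0, 0, 0, 0, 0, 0.7, -1], [0, 0, 0, 0, 0, 0.7, -1], [0, 0, 0, 0, 0, 0.6, -1], [0, 0, 0, 0, 0, 0.5, -1], [0, 0, 0, 0, 0, 0.3, -1], [0, 0, 0, 0, 0, 0, -1]]
  ]
}}

```text
time: 8.65
tool_pos: [0.4956, -0.3492, 0.1705]
tool_rot: [-0.006, 0.8, 0.6, -0.005]
contact_force: [-0.9, -0.2, -4.1]
gripper_width: 0.406
```

Run:
```python
from h import *
s,f=wrist("w6"); plan(s,[.4995,-.3505,.1473],np.load("Rp.npy")); print(s["contact_force"])
p,u,v=pts(f,np.ones((420,560),bool)); k=np.hypot(p[:,0]-.5,p[:,1]+.35)<.06
zf=s["tool_pos"][2]-.112+.008
q=p[k&(abs(p[:,2]-zf)<.004)]; print("foot",q.min(0).round(4),q.max(0).round(4),len(q))
from plant import grab_frame
for n in("side","scene"):
    g=grab_frame(n); np.savez(f"pics/{n}6.npz",**g); tilt(g,s["tool_pos"][:2],zf+.01,zf+.09,0)
    c=(proj(g,[.5,-.35,.08])).astype(int); cv2.imwrite(f"pics/{n}6.png",cv2.resize(g["frame"][c[1]-65:c[1]+65,c[0]-65:c[0]+65,::-1],None,fx=4,fy=4))
```

```text
t 8.65 tcp [ 0.4956 -0.3492  0.1705] shift total /0.04: [-0.003  0.112  0.577]
turn total (tool) /5deg: [-0.183 -0.001 -0.004]
[-0.90654893 -0.24201369 -4.08595379]
foot [ 0.4801 -0.3623  0.0625] [ 0.5089 -0.3339  0.0703] 493
rows 25 slope -0.0208 plumb -0.0414 diff deg 1.18
rows 26 slope -0.0 plumb -0.0141 diff deg 0.81
```

View pics/side6.png

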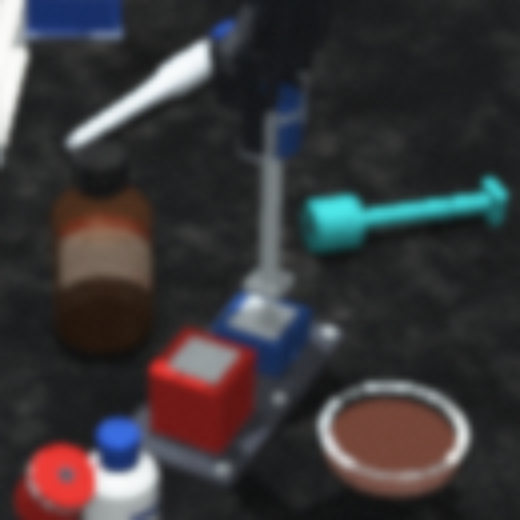

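View pics/scene6.png

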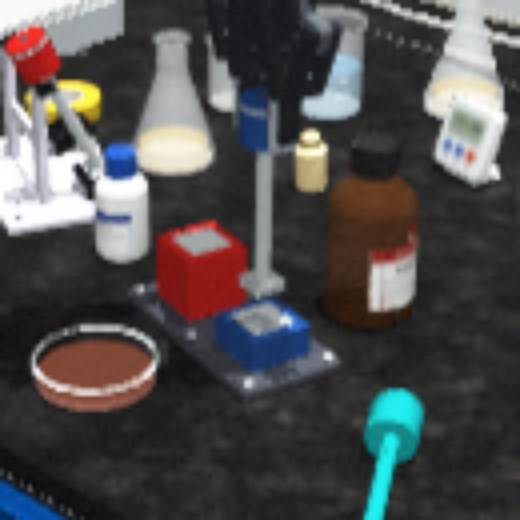

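{"op": "carry_out", "data": {
  "moves": [
    [[0, 0, 0, 0, 0, 0, -1], [0, 0, 0, 0, 0, 0, -1], [0, 0, 0, 0, 0, 0, -1]]
  ]
}}

```text
time: 9.05
tool_pos: [0.4978, -0.3518, 0.1767]
tool_rot: [-0.001, 0.8, 0.6, -0.004]
contact_force: [-0.1, 0.3, -2.9]
gripper_width: 0.402
```

```bash
cat >> h.py <<'E'
def chk(tag,xy,Rp="Rp.npy",z=.1473):
    from plant import grab_frame
    s,f=wrist("w"+tag); plan(s,[*xy,z],np.load(Rp)); print(s["contact_force"].round(2))
    p,u,v=pts(f,np.ones((420,560),bool)); k=np.hypot(p[:,0]-xy[0],p[:,1]-xy[1])<.06
    zf=s["tool_pos"][2]-.112+.008
    q=p[k&(abs(p[:,2]-zf)<.004)]; print("foot",q.min(0).round(4),q.max(0).round(4),len(q))
    for z0,z1 in((.01,.03),(.05,.07)):
        q=p[k&(p[:,2]>zf+z0)&(p[:,2]<zf+z1)]; print(len(q),q.mean(0).round(4))
    for n in("side","scene"):
        g=grab_frame(n); np.savez(f"pics/{n}{tag}.npz",**g); tilt(g,s["tool_pos"][:2],zf+.01,zf+.09,0)
        c=(proj(g,[*xy,.08])).astype(int); cv2.imwrite(f"pics/{n}{tag}.png",cv2.resize(g["frame"][c[1]-65:c[1]+65,c[0]-65:c[0]+65,::-1],None,fx=4,fy=4))
E
python3 -c "
from h import *
chk('7',(.4995,-.3505))"
```

```text
t 9.05 tcp [ 0.4978 -0.3518  0.1767] shift total /0.04: [0.046 0.036 0.736]
turn total (tool) /5deg: [-0.079  0.049 -0.012]
[-0.08  0.33 -2.87]
foot [ 0.4835 -0.3656  0.0689] [ 0.5117 -0.3371  0.0761] 488
100 [ 0.4935 -0.3499  0.0929]
161 [ 0.4937 -0.3501  0.1329]
rows 26 slope -0.043 plumb -0.0404 diff deg -0.15
rows 27 slope -0.024 plumb -0.0155 diff deg -0.49
```

{"op": "carry_out", "data": {
  "moves": [
    [[0, 0, 0, 0.03, 0.015, 0.1, -1], [0, 0, 0, 0.025, 0.015, 0.15, -1], [0, 0, 0, 0, 0, 0.15, -1], [0, 0, 0, 0, 0, 0.1, -1], [0, 0, 0, 0, 0, 0.08, -1], [0, 0, 0, 0, 0, 0, -1], [0, 0, 0, 0, 0, 0, -1], [0, 0, 0, 0, 0, 0, -1]]
  ]
}}

```text
time: 9.87
tool_pos: [0.4989, -0.3497, 0.1521]
tool_rot: [-0.003, 0.8, 0.6, -0.004]
contact_force: [-1.4, -0.4, -2.9]
gripper_width: 0.404
```

```bash
python3 -c "
from h import *
chk('8',(.4995,-.3505))"
```

```text
t 9.87 tcp [ 0.4989 -0.3497  0.1521] shift total /0.04: [-0.015  0.022  0.12 ]
turn total (tool) /5deg: [-0.101  0.038 -0.014]
[-1.38 -0.38 -2.9 ]
foot [ 0.484  -0.3632  0.0444] [ 0.5131 -0.3348  0.052 ] 487
99 [ 0.4945 -0.3476  0.0687]
166 [ 0.4946 -0.3479  0.1084]
rows 25 slope -0.0385 plumb -0.0396 diff deg 0.06
rows 25 slope -0.0088 plumb -0.0151 diff deg 0.36
```

View pics/side8.png

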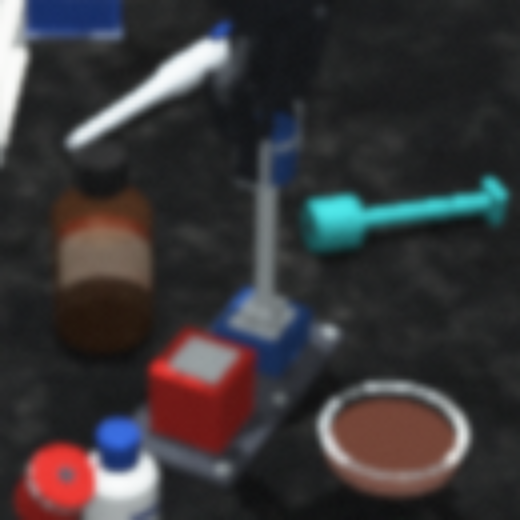

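View pics/w8.png

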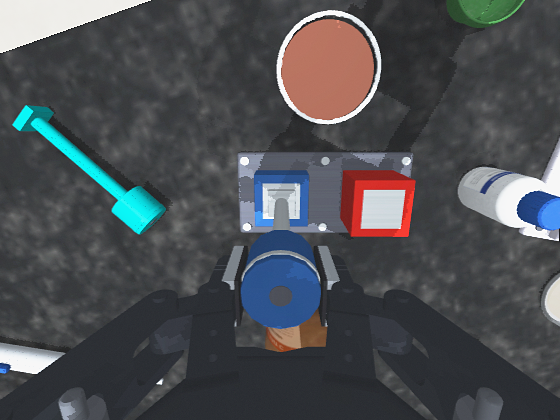

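{"op": "carry_out", "data": {
  "moves": [
    [[0, 0, 0, 0, 0.015, 0.03, -1], [0, 0, 0, 0, 0, 0.03, -1], [0, 0, 0, 0, 0, 0.025, -1], [0, 0, 0, 0, 0, 0, -1], [0, 0, 0, 0, 0, 0, -1]]
  ]
}}

```text
time: 10.43
tool_pos: [0.4993, -0.3497, 0.1485]
tool_rot: [-0.003, 0.8, 0.6, -0.004]
contact_force: [-1.4, -0.2, -2.9]
gripper_width: 0.408
```

{"op": "carry_out", "data": {
  "moves": [
    [[0, 0, 0, 0, 0, 0.02, -1], [0, 0, 0, 0, 0, 0.02, -1], [0, 0, 0, 0, 0, 0, -1], [0, 0, 0, 0, 0, 0, -1]]
  ]
}}

```text
time: 10.77
tool_pos: [0.4998, -0.3499, 0.1484]
tool_rot: [-0.002, 0.8, 0.6, -0.004]
contact_force: [-1.2, 1.8, 5.8]
gripper_width: 0.402
```

```bash
python3 -c "
from h import *
chk('9',(.4993,-.3495))"
```

```text
t 10.77 tcp [ 0.4998 -0.3499  0.1484] shift total /0.04: [ 0.007 -0.014  0.027]
turn total (tool) /5deg: [-0.09   0.039 -0.012]
[-1.22  1.83  5.75]
foot [ 0.4845 -0.3634  0.0404] [ 0.5177 -0.2918  0.0483] 483
102 [ 0.4951 -0.3473  0.0648]
161 [ 0.4953 -0.348   0.1046]
rows 26 slope -0.0471 plumb -0.0391 diff deg -0.46
rows 25 slope 0.0012 plumb -0.0155 diff deg 0.95
```

View pics/side9.png

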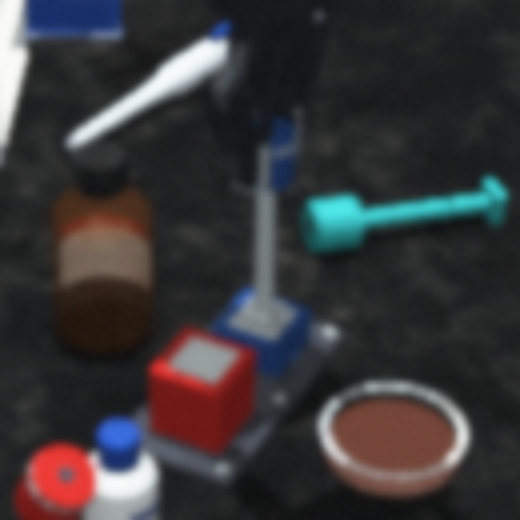

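{"op": "carry_out", "data": {
  "moves": [
    [[0, 0, 0, 0, 0, 0, -0.3], [0, 0, 0, 0, 0, 0, -0.24], [0, 0, 0, 0, 0, 0, -0.21], [0, 0, 0, 0, 0, 0, -0.19], [0, 0, 0, 0, 0, 0, -0.17], [0, 0, 0, 0, 0, 0, -0.15], [0, 0, 0, 0, 0, 0, -0.13], [0, 0, 0, 0, 0, 0, -0.1]]
  ]
}}

```text
time: 11.58
tool_pos: [0.4991, -0.3496, 0.1462]
tool_rot: [-0.003, 0.8, 0.6, -0.004]
contact_force: [-0.7, 0.4, -0.5]
gripper_width: 0.448
```

```bash
python3 -c "
from h import *
chk('10',(.4993,-.3495))"
```

```text
t 11.58 tcp [ 0.4991 -0.3496  0.1462] shift total /0.04: [ 0.005  0.005 -0.026]
turn total (tool) /5deg: [-0.111  0.036 -0.013]
[-0.7   0.36 -0.49]
foot [ 0.4847 -0.3633  0.039 ] [ 0.5136 -0.335   0.0459] 489
100 [ 0.4951 -0.3473  0.0626]
159 [ 0.4948 -0.3478  0.1027]
rows 25 slope -0.0515 plumb -0.0394 diff deg -0.69
rows 24 slope 0.0015 plumb -0.0152 diff deg 0.96
```

View pics/w10.png

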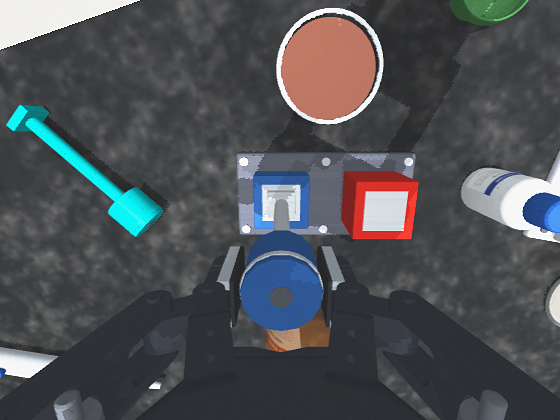

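{"op": "carry_out", "data": {
  "moves": [
    [[0, 0, 0, 0, 0, 0, -0.06], [0, 0, 0, 0, 0, 0, -0.02], [0, 0, 0, 0, 0, 0, 0.04], [0, 0, 0, 0, 0, 0, 0.1], [0, 0, 0, 0, 0, 0, 0.2], [0, 0, 0, 0, 0, 0, 0.3], [0, 0, 0, 0, 0, 0, 0.4], [0, 0, 0, 0, 0, 0, 0.4]]
  ]
}}

```text
time: 12.4
tool_pos: [0.4993, -0.3497, 0.1469]
tool_rot: [-0.003, 0.8, 0.6, -0.004]
contact_force: [0.5, 0.9, -0.0]
gripper_width: 0.697
```

{"op": "carry_out", "data": {
  "moves": [
    [[0, 0, 0, 0, 0, -0.1, 0.4], [0, 0, 0, 0, 0, -0.2, 0.4], [0, 0, 0, 0, 0, -0.3, 0.4], [0, 0, 0, 0, 0, -0.4, 0.4], [0, 0, 0, 0, 0, -0.5, 0.4], [0, 0, 0, 0, 0, -0.6, 0.4], [0, 0, 0, 0, 0, -0.6, 0.4], [0, 0, 0, 0, 0, -0.5, 0.4]]
  ]
}}

```text
time: 13.07
tool_pos: [0.501, -0.35, 0.2787]
tool_rot: [-0.001, 0.8, 0.6, -0.004]
contact_force: [0.8, -0.6, 0.1]
gripper_width: 0.699
```

```bash
cat >> h.py <<'E'
def two(tag,xy):
    from plant import grab_frame,state
    for n in("side","scene"):
        g=grab_frame(n); np.savez(f"pics/{n}{tag}.npz",**g)
        c=(proj(g,[*xy,.08])).astype(int); cv2.imwrite(f"pics/{n}{tag}.png",cv2.resize(g["frame"][c[1]-65:c[1]+65,c[0]-65:c[0]+65,::-1],None,fx=4,fy=4))
E
python3 - <<'E'
from h import *
s,f=wrist("w11"); print(s["tool_pos"]); two("11",(.5,-.33))
for n in("side11","scene11"): tilt(dict(np.load(f"pics/{n}.npz")),(.4993,-.3495),.05,.14,0)
E
```

```text
[ 0.50098998 -0.34996525  0.27874127]
rows 27 slope -0.0475 plumb -0.0393 diff deg -0.47
rows 29 slope -0.0052 plumb -0.0152 diff deg 0.58
```

View pics/side11.png

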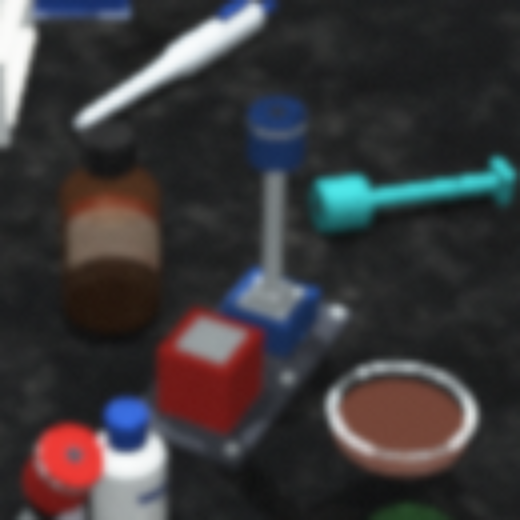

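View pics/w11.png

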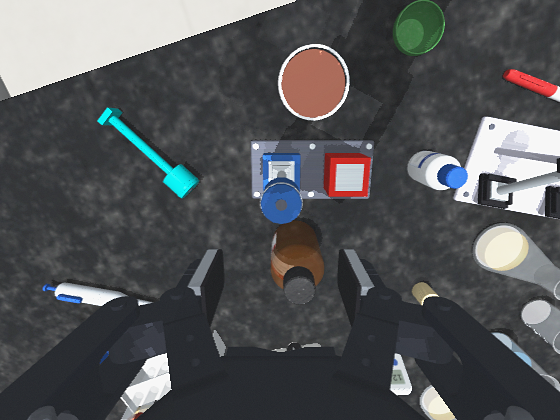

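The blue standard stands free and centred, with its head at wrist pixel (281,204). I'll wait out the second and compare pictures.

{"op": "carry_out", "data": {
  "moves": [
    [[0, 0, 0, 0, 0, -0.2, 0.4], [0, 0, 0, 0, 0, 0, 0.4], [0, 0, 0, 0, 0, 0, 0.4], [0, 0, 0, 0, 0, 0, 0.4], [0, 0, 0, 0, 0, 0, 0.4], [0, 0, 0, 0, 0, 0, 0.4], [0, 0, 0, 0, 0, 0, 0.4], [0, 0, 0, 0, 0, 0, 0.4]]
  ]
}}

```text
time: 13.88
tool_pos: [0.5005, -0.3495, 0.2826]
tool_rot: [-0.003, 0.8, 0.6, -0.004]
contact_force: [0.1, 0.6, 0.8]
gripper_width: 0.704
```

{"op": "carry_out", "data": {
  "moves": [
    [[0, 0, 0, 0, 0, 0, 0.4], [0, 0, 0, 0, 0, 0, 0.4], [0, 0, 0, 0, 0, 0, 0.4], [0, 0, 0, 0, 0, 0, 0.4], [0, 0, 0, 0, 0, 0, 0.4], [0, 0, 0, 0, 0, 0, 0.4]]
  ]
}}

```text
time: 14.38
tool_pos: [0.5006, -0.3496, 0.2829]
tool_rot: [-0.003, 0.8, 0.6, -0.004]
contact_force: [-0.1, 0.2, 0.2]
gripper_width: 0.699
```

Run:
```python
from h import *
from plant import state
two("12",(.5,-.33))
for n in("side","scene"):
    cs=[]
    for t in("11","12"):
        f=dict(np.load(f"pics/{n}{t}.npz")); m=masks(f["frame"])["blue"]; P=proj(f,[.4993,-.3495,.165]); p,u,v=pts(f,m); k=np.hypot(u-P[0],v-P[1])<14; cs.append((u[k].mean().round(2),v[k].mean().round(2)))
    print(n,cs)
R=np.load("Rg.npy"); z=R[:,2]; s=state()
plan(s,np.array([.5642,-.0502,.1285])-0.09*z+[0,0,0.1],R)
```

```text
side [(np.float64(315.62), np.float64(159.82)), (np.float64(315.7), np.float64(159.75))]
scene [(np.float64(290.66), np.float64(200.35)), (np.float64(290.68), np.float64(200.46))]
t 14.48 tcp [ 0.5006 -0.3496  0.2829] shift total /0.04: [ 7.805 -1.539 -0.676]
turn total (tool) /5deg: [-5.244 -0.42   2.041]
```

{"op": "carry_out", "data": {
  "moves": [
    [[0, 0, 0, 0.3, -0.05, -0.1, 0.4], [0, 0, 0, 0.7, -0.15, -0.1, 0.4], [0, 0, 0, 0.9, -0.2, -0.1, 0.4], [0, 0, 0, 0.9, -0.2, -0.1, 0.4], [0, 0, 0, 0.9, -0.2, -0.1, 0.4], [0, 0, 0, 0.9, -0.2, -0.1, 0.4], [0, 0, 0, 0.9, -0.2, -0.1, 0.4], [0, 0, 0, 0.9, -0.2, 0, 0.4]]
  ]
}}

```text
time: 15.15
tool_pos: [0.5188, -0.0858, 0.3123]
tool_rot: [-0.002, 0.8, 0.6, -0.003]
contact_force: [0.4, 0.4, -0.3]
gripper_width: 0.702
```

{"op": "carry_out", "data": {
  "moves": [
    [[0, 0, 0.6, 0.8, -0.15, 0, 0.5], [0, 0, 0.7, 0.5, 0, 0, 0.5], [0, 0, 0.75, 0, 0, 0, 0.5], [-0.85, 0, 0, 0, 0, 0, 0.5], [-0.85, 0, 0, 0, 0, 0, 0.5], [-0.85, 0, 0, 0, 0, 0, 0.5], [-0.85, 0, 0, 0, 0, 0, 0.5], [-0.85, 0, 0, 0, 0, 0, 0.5]]
  ]
}}

```text
time: 15.82
tool_pos: [0.5285, -0.0361, 0.3114]
tool_rot: [0.156, 0.836, 0.518, 0.094]
contact_force: [0.5, -0.3, 0.8]
gripper_width: 0.752
```

{"op": "carry_out", "data": {
  "moves": [
    [[-0.85, 0, 0, 0, 0, 0, 0.5], [0, 0, 0, 0, 0, 0, 0.5], [0, 0, 0, 0, 0, 0, 0.5]]
  ]
}}

```text
time: 16.07
tool_pos: [0.5278, -0.036, 0.3106]
tool_rot: [0.185, 0.83, 0.515, 0.112]
contact_force: [-0.1, -0.4, 0.7]
gripper_width: 0.749
```

Run:
```python
from h import *
from plant import state
R=np.load("Rg.npy"); z=R[:,2]; s=state()
plan(s,np.array([.5642,-.0502,.1285])-0.09*z,R)
```

```text
t 16.07 tcp [ 0.5278 -0.036   0.3106] shift total /0.04: [ 0.099 -1.071  2.287]
turn total (tool) /5deg: [-0.166  0.032  0.046]
```

{"op": "carry_out", "data": {
  "moves": [
    [[-0.08, 0, 0.02, 0.03, -0.25, 0.5, 0.5], [-0.04, 0, 0.02, 0.04, -0.3, 0.6, 0.5], [0, 0, 0, 0.03, -0.3, 0.6, 0.5], [0, 0, 0, 0, -0.22, 0.45, 0.5], [0, 0, 0, 0, 0, 0.13, 0.5], [0, 0, 0, 0, 0, 0, 0.5], [0, 0, 0, 0, 0, 0, 0.5], [0, 0, 0, 0, 0, 0, 0.5]]
  ]
}}

```text
time: 16.73
tool_pos: [0.5321, -0.0342, 0.2124]
tool_rot: [0.19, 0.83, 0.512, 0.116]
contact_force: [-0.5, -0.9, 0.5]
gripper_width: 0.754
```

Run:
```python
from h import *
s,f=wrist("w13")
mm=masks(f["frame"])["red"]
k,l,st,ce=cv2.connectedComponentsWithStats(mm.astype(np.uint8))
for i in range(1,k):
    if st[i,4]<300: continue
    p,u,v=pts(f,l==i); print(st[i],ce[i].round(1),np.median(p,0).round(4))
R=np.load("Rg.npy"); plan(s,[.5642,-.0502,.1285],R)
```

```text
[ 244   22   75   29 1326] [281.5  35.7] [ 0.4774 -0.0053  0.014 ]
[360  41  31  21 464] [375.4  51.5] [0.5279 0.0661 0.014 ]
[  62  158   78   62 2594] [104.3 185.3] [ 0.5127 -0.2485  0.0461]
[ 257  191   48   47 1625] [280.1 213.8] [ 0.5499 -0.043   0.1571]
t 16.73 tcp [ 0.5321 -0.0342  0.2124] shift total /0.04: [ 0.008 -0.105  2.279]
turn total (tool) /5deg: [ 0.001  0.032 -0.012]
```

View pics/w13.png

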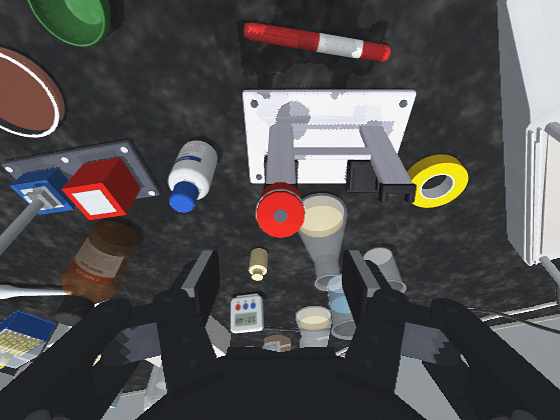

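{"op": "carry_out", "data": {
  "moves": [
    [[0, 0, 0, 0, -0.05, 0.5, 0.5], [0, 0, 0, 0, -0.05, 0.5, 0.5], [0, 0, 0, 0, -0.03, 0.4, 0.5], [0, 0, 0, 0, 0, 0.4, 0.5], [0, 0, 0, 0, 0, 0.28, 0.5], [0, 0, 0, 0, 0, 0.18, 0.5], [0, 0, 0, 0, 0, 0, 0.5], [0, 0, 0, 0, 0, 0, 0.5]]
  ]
}}

```text
time: 17.45
tool_pos: [0.5618, -0.0497, 0.1269]
tool_rot: [0.19, 0.83, 0.512, 0.115]
contact_force: [0.9, 0.8, 0.6]
gripper_width: 0.752
```

Run:
```python
from h import *
s,f=wrist("w14")
R=np.load("Rg.npy"); plan(s,[.5642,-.0502,.1285],R)
```

```text
t 17.45 tcp [ 0.5618 -0.0497  0.1269] shift total /0.04: [ 0.015  0.07  -0.01 ]
turn total (tool) /5deg: [-0.023  0.04  -0.007]
```

View pics/w14.png

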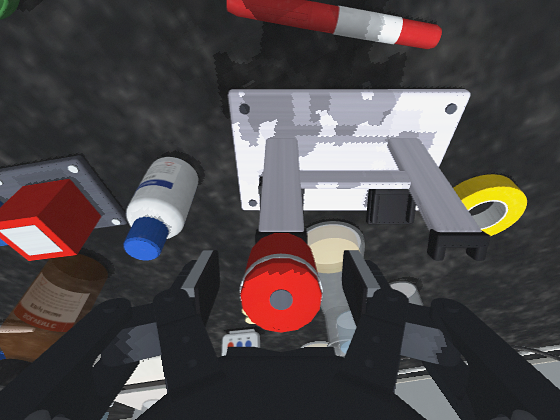

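{"op": "carry_out", "data": {
  "moves": [
    [[0, 0, 0, 0, 0.03, 0, 0.4], [0, 0, 0, 0, 0, 0, 0.1], [0, 0, 0, 0, 0, 0, -0.1], [0, 0, 0, 0, 0, 0, -0.3], [0, 0, 0, 0, 0, 0, -0.6], [0, 0, 0, 0, 0, 0, -1], [0, 0, 0, 0, 0, 0, -1], [0, 0, 0, 0, 0, 0, -1]]
  ]
}}

```text
time: 18.17
tool_pos: [0.5627, -0.0499, 0.1277]
tool_rot: [0.19, 0.83, 0.512, 0.116]
contact_force: [-4.2, 2.7, 5.4]
gripper_width: 0.405
```

{"op": "carry_out", "data": {
  "moves": [
    [[0, 0, 0, 0, 0.044, -0.09, -1], [0, 0, 0, 0, 0.087, -0.18, -1], [0, 0, 0, 0, 0.131, -0.27, -1], [0, 0, 0, 0, 0.174, -0.36, -1], [0, 0, 0, 0, 0.218, -0.45, -1], [0, 0, 0, 0, 0.218, -0.45, -1], [0, 0, 0, 0, 0.218, -0.45, -1], [0, 0, 0, 0, 0, 0, -1]]
  ]
}}

```text
time: 18.83
tool_pos: [0.5652, -0.0504, 0.2332]
tool_rot: [0.193, 0.829, 0.511, 0.119]
contact_force: [1.2, -0.0, -1.9]
gripper_width: 0.407
```

Run:
```python
from h import *
s,f=wrist("w15"); two("15",(.56,-.1))
```

```text
(no output)
```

View pics/w15.png

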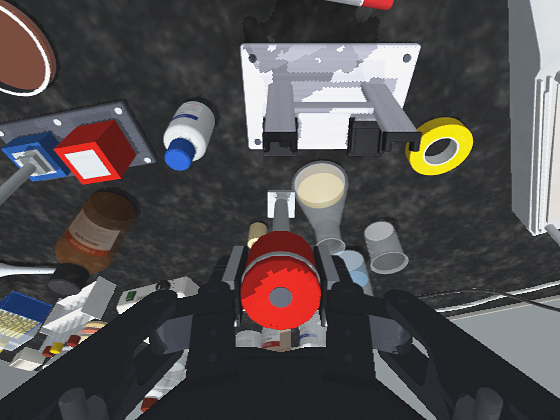

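View pics/scene15.png

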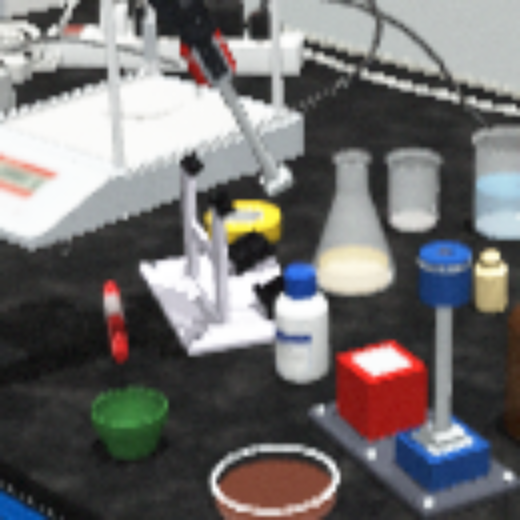

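{"op": "carry_out", "data": {
  "moves": [
    [[0, 0, 0, 0, 0.218, -0.45, -1], [0, 0, 0, 0, 0.218, -0.45, -1], [0, 0, 0, 0, 0.2, -0.4, -1], [0, 0, 0, 0, 0, 0, -1], [0.4, 0, 0, 0, 0, 0, -1], [0.6, 0, 0, 0, 0, 0, -1], [0.7, 0, 0, 0, 0, 0, -1], [0.7, 0, 0, 0, 0, 0, -1]]
  ]
}}

```text
time: 19.65
tool_pos: [0.562, -0.0497, 0.2811]
tool_rot: [0.099, 0.845, 0.522, 0.059]
contact_force: [-0.4, 0.1, -3.6]
gripper_width: 0.404
```

{"op": "carry_out", "data": {
  "moves": [
    [[0.7, 0, 0, 0, 0, 0, -1], [0.7, 0, 0, 0, 0, 0, -1], [0.7, 0, -0.4, 0, 0, 0, -1], [0.5, 0, -0.5, 0, 0, 0, -1], [0.3, 0, -0.5, 0, 0, 0, -1], [0, 0, -0.5, 0, 0, 0, -1], [0, 0, -0.2, 0, 0, 0, -1]]
  ]
}}

```text
time: 20.23
tool_pos: [0.5627, -0.0501, 0.281]
tool_rot: [-0.006, 0.799, 0.601, -0.009]
contact_force: [0.5, 0.0, -3.5]
gripper_width: 0.404
```

Run:
```python
from h import *
from plant import state
plan(state(),[.523,-.268,.29],np.load("Rp.npy"))
```

```text
t 20.23 tcp [ 0.5627 -0.0501  0.281 ] shift total /0.04: [-5.51   0.558 -0.2  ]
turn total (tool) /5deg: [-0.242  0.08   0.01 ]
```

{"op": "carry_out", "data": {
  "moves": [
    [[-0.06, 0, 0, -0.3, 0.03, -0.1, -1], [-0.06, 0, 0, -0.6, 0.06, -0.1, -1], [0, 0, 0, -0.8, 0.08, 0, -1], [0, 0, 0, -0.9, 0.09, 0, -1], [0, 0, 0, -0.9, 0.09, 0, -1], [0, 0, 0, -0.8, 0.08, 0, -1], [0, 0, 0, -0.6, 0.06, 0, -1], [0, 0, 0, -0.4, 0.04, 0, -1]]
  ]
}}

```text
time: 20.9
tool_pos: [0.523, -0.2624, 0.2925]
tool_rot: [-0.001, 0.801, 0.599, -0.005]
contact_force: [-0.3, 0.2, -2.8]
gripper_width: 0.402
```

{"op": "carry_out", "data": {
  "moves": [
    [[0, 0, 0, -0.15, 0.02, 0, -1], [0, 0, 0, 0, 0, 0, -1], [0, 0, 0, 0, 0, 0, -1], [0, 0, 0, 0, 0, 0, -1]]
  ]
}}

```text
time: 21.23
tool_pos: [0.5238, -0.2644, 0.2934]
tool_rot: [-0.001, 0.799, 0.601, -0.004]
contact_force: [-0.2, 0.1, -3.6]
gripper_width: 0.402
```

```bash
python3 -c "
from h import *
chk('16',(.523,-.268),z=.172)
ped(dict(np.load('pics/w16.npz')),.523,-.268,.06)"
```

```text
t 21.23 tcp [ 0.5238 -0.2644  0.2934] shift total /0.04: [-0.073  0.026  3.034]
turn total (tool) /5deg: [-0.075  0.068  0.01 ]
[-0.2   0.15 -3.6 ]
foot [ 0.51   -0.2788  0.1856] [ 0.5388 -0.2502  0.1933] 488
102 [ 0.5201 -0.2632  0.2095]
168 [ 0.5203 -0.2629  0.2496]
rows 30 slope -0.0016 plumb -0.0156 diff deg 0.8
rows 27 slope 0.0006 plumb 0.0036 diff deg -0.17
top rect [ 522.4 -267.4] [50.  48.9] 73.9 | white [ 523.2 -267.9] [32.9 33.5] 73.4 z 0.0606 ray of white centroid [ 0.5237 -0.2683]
```

View pics/side16.png

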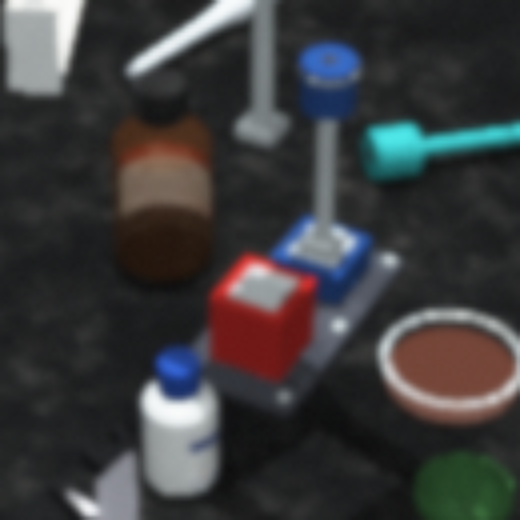

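{"op": "carry_out", "data": {
  "moves": [
    [[-0.03, 0, 0, -0.05, -0.01, 0.3, -1], [0, 0, 0, -0.045, 0, 0.5, -1], [0, 0, 0, 0, 0, 0.6, -1], [0, 0, 0, 0, 0, 0.5, -1], [0, 0, 0, 0, 0, 0.35, -1], [0, 0, 0, 0, 0, 0.2, -1], [0, 0, 0, 0, 0, 0.1, -1], [0, 0, 0, 0, 0, 0, -1]]
  ]
}}

```text
time: 22.05
tool_pos: [0.5215, -0.2693, 0.1909]
tool_rot: [0.0, 0.8, 0.6, -0.004]
contact_force: [-0.7, -0.1, -4.1]
gripper_width: 0.407
```

{"op": "carry_out", "data": {
  "moves": [
    [[0, 0, 0, 0, 0, 0, -1], [0, 0, 0, 0, 0, 0, -1], [0, 0, 0, 0, 0, 0, -1], [0, 0, 0, 0, 0, 0, -1]]
  ]
}}

```text
time: 22.38
tool_pos: [0.5222, -0.2699, 0.1929]
tool_rot: [0.001, 0.8, 0.6, -0.003]
contact_force: [-0.4, -0.7, -3.0]
gripper_width: 0.405
```

```bash
python3 -c "
from h import *
chk('17',(.523,-.268),z=.172)"
```

```text
t 22.38 tcp [ 0.5222 -0.2699  0.1929] shift total /0.04: [0.054 0.008 0.522]
turn total (tool) /5deg: [-0.019  0.081 -0.   ]
[-0.36 -0.67 -2.96]
foot [ 0.5086 -0.2844  0.0852] [ 0.5376 -0.256   0.0927] 491
101 [ 0.5189 -0.269   0.1092]
163 [ 0.5188 -0.2686  0.1492]
rows 27 slope -0.0394 plumb -0.0173 diff deg -1.27
rows 25 slope 0.0023 plumb 0.0025 diff deg -0.01
```

View pics/side17.png

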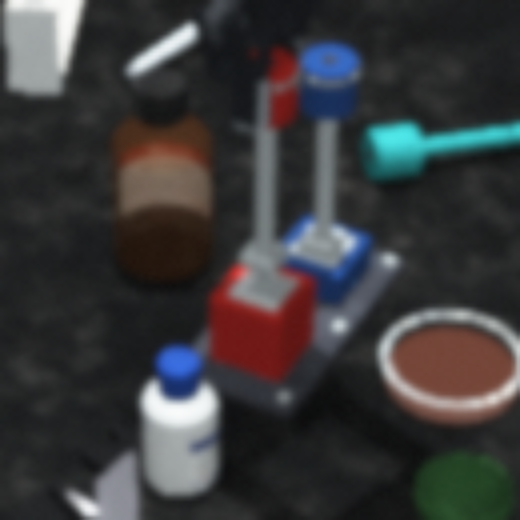

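View pics/w17.png

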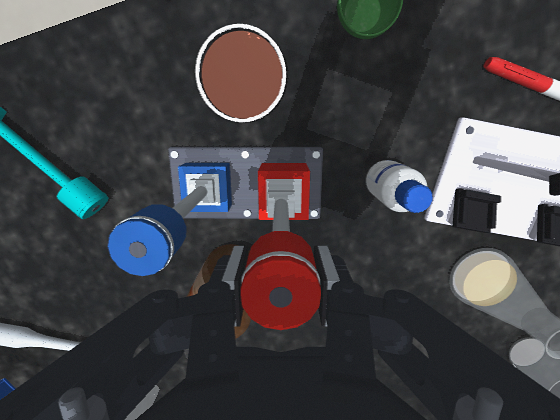

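{"op": "carry_out", "data": {
  "moves": [
    [[0.03, 0.04, 0, 0.025, -0.01, 0.08, -1], [0.03, 0, 0, 0.025, 0, 0.12, -1], [0, 0, 0, 0, 0, 0.1, -1], [0, 0, 0, 0, 0, 0.07, -1], [0, 0, 0, 0, 0, 0.03, -1], [0, 0, 0, 0, 0, 0, -1], [0, 0, 0, 0, 0, 0, -1], [0, 0, 0, 0, 0, 0, -1]]
  ]
}}

```text
time: 23.2
tool_pos: [0.5218, -0.2676, 0.1759]
tool_rot: [-0.002, 0.8, 0.6, -0.004]
contact_force: [0.7, -0.8, -2.5]
gripper_width: 0.403
```

```bash
python3 -c "
from h import *
chk('18',(.523,-.268),z=.172)"
```

```text
t 23.2 tcp [ 0.5218 -0.2676  0.1759] shift total /0.04: [-0.001  0.031  0.097]
turn total (tool) /5deg: [-0.097  0.036 -0.001]
[ 0.71 -0.83 -2.46]
foot [ 0.508  -0.2816  0.068 ] [ 0.5365 -0.253   0.0756] 492
103 [ 0.518  -0.2662  0.0922]
167 [ 0.5182 -0.2661  0.1322]
rows 27 slope -0.0377 plumb -0.0172 diff deg -1.17
rows 25 slope 0.0015 plumb 0.0032 diff deg -0.1
```

{"op": "carry_out", "data": {
  "moves": [
    [[0, 0, 0, -0.01, 0.02, 0.03, -1], [0, 0, 0, 0, 0, 0.025, -1], [0, 0, 0, 0, 0, 0.02, -1], [0, 0, 0, 0, 0, 0, -1], [0, 0, 0, 0, 0, 0, -1]]
  ]
}}

```text
time: 23.77
tool_pos: [0.5225, -0.2682, 0.1732]
tool_rot: [-0.002, 0.8, 0.6, -0.004]
contact_force: [-0.8, 0.4, -0.3]
gripper_width: 0.405
```

{"op": "carry_out", "data": {
  "moves": [
    [[0, 0, 0, 0, 0, 0.02, -1], [0, 0, 0, 0, 0, 0, -1], [0, 0, 0, 0, 0, 0, -1]]
  ]
}}

```text
time: 24.02
tool_pos: [0.5228, -0.2683, 0.1731]
tool_rot: [-0.002, 0.8, 0.6, -0.003]
contact_force: [-1.7, 1.6, 4.8]
gripper_width: 0.406
```

```bash
python3 -c "
from h import *
chk('19',(.523,-.268),z=.172)"
```

```text
t 24.02 tcp [ 0.5228 -0.2683  0.1731] shift total /0.04: [0.01  0.002 0.028]
turn total (tool) /5deg: [-0.084  0.038 -0.   ]
[-1.72  1.63  4.79]
foot [ 0.5085 -0.2822  0.0652] [ 0.537  -0.2537  0.073 ] 483
103 [ 0.5188 -0.2668  0.0894]
170 [ 0.519  -0.2667  0.1294]
rows 26 slope 0.0023 plumb -0.0167 diff deg 1.09
rows 25 slope -0.0331 plumb 0.0027 diff deg -2.05
```

View pics/scene19.png

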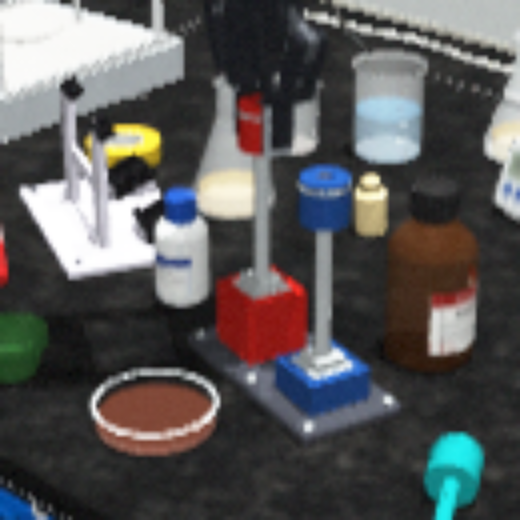

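View pics/side19.png

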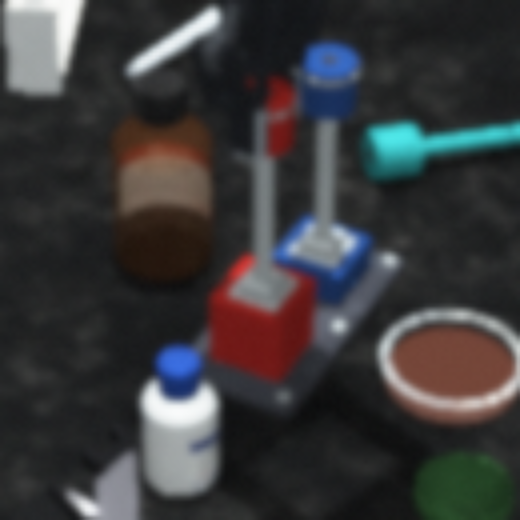

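{"op": "carry_out", "data": {
  "moves": [
    [[0, 0, 0, 0, 0, 0, -0.3], [0, 0, 0, 0, 0, 0, -0.24], [0, 0, 0, 0, 0, 0, -0.21], [0, 0, 0, 0, 0, 0, -0.19], [0, 0, 0, 0, 0, 0, -0.17], [0, 0, 0, 0, 0, 0, -0.15], [0, 0, 0, 0, 0, 0, -0.13], [0, 0, 0, 0, 0, 0, -0.1]]
  ]
}}

```text
time: 24.83
tool_pos: [0.5221, -0.268, 0.1711]
tool_rot: [-0.003, 0.8, 0.6, -0.004]
contact_force: [0.1, 0.5, -0.2]
gripper_width: 0.448
```

{"op": "carry_out", "data": {
  "moves": [
    [[0, 0, 0, 0, 0, 0, -0.06], [0, 0, 0, 0, 0, 0, -0.02], [0, 0, 0, 0, 0, 0, 0.04], [0, 0, 0, 0, 0, 0, 0.1], [0, 0, 0, 0, 0, 0, 0.2], [0, 0, 0, 0, 0, 0, 0.3], [0, 0, 0, 0, 0, 0, 0.3], [0, 0, 0, 0, 0, 0, 0.3]]
  ]
}}

```text
time: 25.5
tool_pos: [0.5224, -0.2681, 0.1719]
tool_rot: [-0.003, 0.8, 0.6, -0.004]
contact_force: [0.9, 0.4, 0.5]
gripper_width: 0.65
```

```bash
python3 -c "
from h import *
s,f=wrist('w20'); print(s['contact_force'],s['tool_pos'])"
```

```text
[0.8920859  0.35011477 0.48468723] [ 0.52235809 -0.26814212  0.17189407]
```

View pics/w20.png

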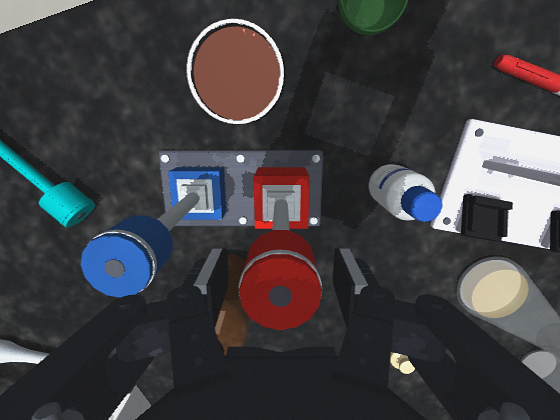

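The red standard is free (head at (280,295)), with a clear gap on both sides. I'll withdraw straight up.

{"op": "carry_out", "data": {
  "moves": [
    [[0, 0, 0, 0, 0, -0.1, 0.3], [0, 0, 0, 0, 0, -0.2, 0.3], [0, 0, 0, 0, 0, -0.3, 0.3], [0, 0, 0, 0, 0, -0.4, 0.3], [0, 0, 0, 0, 0, -0.5, 0.3], [0, 0, 0, 0, 0, -0.6, 0.3], [0, 0, 0, 0, 0, -0.6, 0.3], [0, 0, 0, 0, 0, -0.4, 0.3]]
  ]
}}

```text
time: 26.22
tool_pos: [0.5243, -0.2686, 0.3006]
tool_rot: [-0.0, 0.8, 0.6, -0.003]
contact_force: [0.3, -0.4, 0.3]
gripper_width: 0.648
```

```bash
python3 -c "
from h import *
s,f=wrist('w21'); two('21',(.51,-.3))"
```

{"op": "carry_out", "data": {
  "moves": [
    [[0, 0, 0, 0, 0, -0.2, 0.3], [0, 0, 0, 0, 0, 0, 0.3], [0, 0, 0, 0, 0, 0, 0.3], [0, 0, 0, 0, 0, 0, 0.3], [0, 0, 0, 0, 0, 0, 0.3], [0, 0, 0, 0, 0, 0, 0.3], [0, 0, 0, 0, 0, 0, 0.3], [0, 0, 0, 0, 0, 0, 0.3]]
  ]
}}

```text
time: 27.03
tool_pos: [0.5235, -0.2681, 0.3036]
tool_rot: [-0.003, 0.8, 0.6, -0.004]
contact_force: [0.6, 0.7, -0.2]
gripper_width: 0.652
```

{"op": "carry_out", "data": {
  "moves": [
    [[0, 0, 0, 0, 0, 0, 0.3], [0, 0, 0, 0, 0, 0, 0.3], [0, 0, 0, 0, 0, 0, 0.3], [0, 0, 0, 0, 0, 0, 0.3], [0, 0, 0, 0, 0, 0, 0.3], [0, 0, 0, 0, 0, 0, 0.3]]
  ]
}}

```text
time: 27.53
tool_pos: [0.5236, -0.2681, 0.3039]
tool_rot: [-0.003, 0.8, 0.6, -0.004]
contact_force: [-0.3, 0.1, -0.4]
gripper_width: 0.647
```

Run:
```python
from h import *
s,f=wrist('w22'); two('22',(.51,-.3)); print(s["tool_pos"],s["contact_force"])
for c,xy,zh in(("blue",(.4993,-.3495),.165),("red",(.523,-.268),.19)):
  for n in("side","scene"):
    cs=[]
    for t in("21","22"):
        f=dict(np.load(f"pics/{n}{t}.npz")); m=masks(f["frame"])[c]; P=proj(f,[*xy,zh]); p,u,v=pts(f,m); k=np.hypot(u-P[0],v-P[1])<13; cs.append((u[k].mean().round(2),v[k].mean().round(2),int(k.sum())))
    print(c,n,cs); tilt(f,xy,zh-.115,zh-.03,0)
a=dict(np.load("pics/side0.npz")); g=dict(np.load("pics/side22.npz"))
cv2.imwrite("pics/side22full.png",g["frame"][...,::-1])
```

```text
[ 0.52356811 -0.26808445  0.30388007] [-0.32157479  0.08011973 -0.35394913]
blue side [(np.float64(315.85), np.float64(159.09), 199), (np.float64(315.91), np.float64(159.07), 201)]
rows 27 slope -0.0574 plumb -0.0393 diff deg -1.03
blue scene [(np.float64(290.83), np.float64(200.11), 166), (np.float64(290.74), np.float64(200.09), 167)]
rows 26 slope 0.0 plumb -0.0152 diff deg 0.87
red side [(np.float64(299.88), np.float64(168.3), 194), (np.float64(299.98), np.float64(168.24), 197)]
rows 28 slope -0.0262 plumb -0.0165 diff deg -0.55
red scene [(np.float64(274.69), np.float64(182.16), 140), (np.float64(274.72), np.float64(182.12), 137)]
rows 26 slope -0.0014 plumb 0.0028 diff deg -0.24
```

View pics/side22full.png

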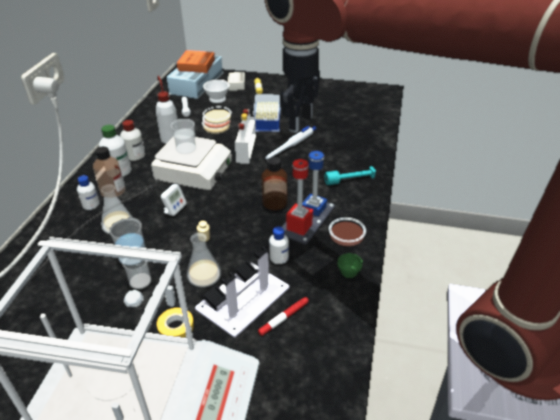

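View pics/scene22.png

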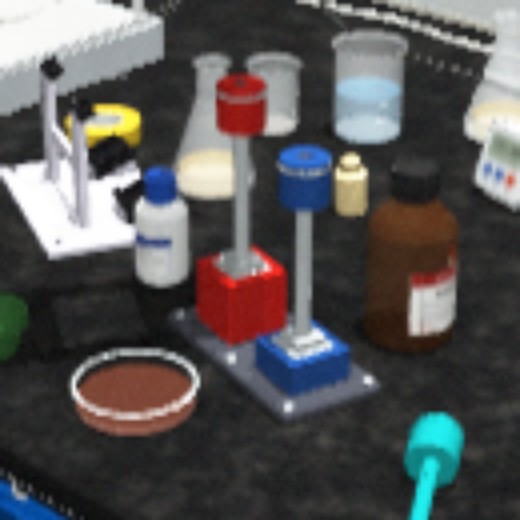

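View pics/w22.png

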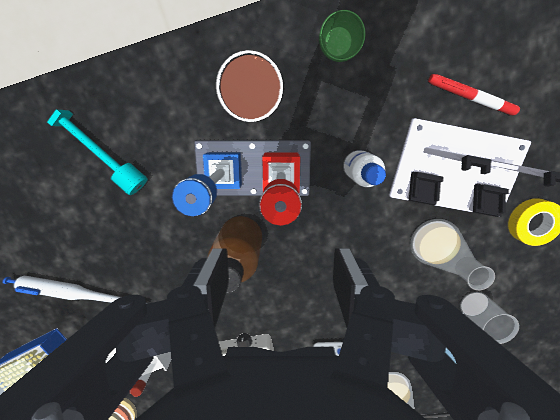

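Both standards stand motionless on their own pedestals. The bystanders are where they started, and the gripper is clear of everything. Handing in.

```bash
python3 -c "
from plant import ticket
print(ticket.job_done())"
```

```text
the job is handed in; nothing more can be done
None
```

Both standards are standing upright and free on the pedestals of their own colour, and the job was handed in at about 27.7 s. I did blue first. I gripped each by its head along its lean, lifted it straight up, turned it plumb, lowered it until the wrist force showed contact (under about 9 N), and let go slowly.

- **Standing still:** Blue's head moved no more than about 0.1 px over 1.3 s before I went for red. In the last check, about 1.3 s long, neither head moved more than about 0.1 px in the side and scene views.
- **Position:** Both feet sat within about 1–2 mm of the pedestal centres.
- **Plumb:** The last image estimates were within about 1° of plumb. These estimates disagree with each other by about 1°, and one reading of red still in the grip showed 2°. Nothing rocked when I let go.
- **Other things:** In the final side view, the bottles, flask, dish, cup and marker stand where they were at the start. I compared them by eye only, and I did not check the small mass separately.

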